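# Open the hot-melt pot with the lid lifter

### The job

The glue pot has to be opened for topping up. It is hot, so do not touch the pot or its lid with the gripper: lift the lid by its loop with the lid lifter held upright, keep it level, lower it gently onto the middle of the trivet, then hang the lifter, hook down, in the slot of the tool hanger. Leave the other things on the bench where they are.

Things in the scene. Friction and masses are not known exactly. Their poses are not given: they have to be found in the camera images.
- lifter_handle (a point): Centre of the red handle (80 mm long, 24 mm square) of the lid lifter: handle, steel guard plate, 9 mm rod with an open hook; 150 g, 184 mm long. Lifter axes: x along it from hook to handle end, y to the open side of the hook. The bottom of the hook's U (rod's centre line) is at x = -139 mm, on the axis. It starts lying, y level, hook nearer the robot, handle end raised 4.5 degrees.
- lifter_guard (a point): Same axes. Centre of the guard plate's hook-side face, which rests on the hanger's prongs; 44 mm from the handle's centre. Plate 4 mm thick, 56 mm along y, 24 mm along z. The centre of mass is about 25 mm hookwards of this face. The rod runs 40 mm on the axis, steps aside to y = -21 mm, curves through the U's bottom, 95 mm from here, and ends in a tip at y = +21 mm, 80 mm from here.
- lid: Hot aluminium lid on the pot, loose, 0.45 kg, 168 mm across. Origin at the centre of its underside, a round plug 136 mm across and 6 mm deep that sits inside the pot's mouth with 6 mm to spare all round; the rim above it rests on the pot's rim; the top of the plate is 16 mm above the origin. z is up.
- lid_loop (a point): Same axes as the lid. Middle of the top bar (centre line, 8 mm round) of the lid's upright loop handle, 65 mm straight above the lid's origin. The loop stands in the x-z plane: 18 mm of level bar along x, sloping shoulders, 64 mm wide at the foot, 45 mm free height below the bar. The hook passes through along the lid's y, from either side.
- pot: Round grey hot-melt glue pot, 186 mm across, fixed to the bench. Origin under its centre, rim 100 mm above it, mouth 148 mm across; black control box on its -x side (to 140 mm from the centre), carrying handles on its +y and -y sides (to 118 mm). z is up.
- trivet: Round black cast-iron trivet, 172 mm across, fixed to the bench; origin under its centre. The tops of its ribs, on which the lid is set, are 20 mm above it. z is up.
- hanger: Tool hanger fixed to the bench: pipe post on a 130 mm square foot, two level steel prongs, tops 130 mm above the bench. Origin on the bench under the slot's middle. The slot between the prongs runs along x, 22 mm wide, open at -x (45 mm from the middle), closed at +x (57 mm). Prongs 12 mm wide, nothing above them. The hook is wider than the slot: go in and out by the open end.
- flask: Purple drinking flask, 74 mm across and 223 mm high, loose; origin under its centre.
- tape_gun: Red hand tape dispenser lying on its side, about 170 x 170 x 56 mm, loose; origin under the tape roll.
- label_roll: White roll of labels, 90 mm across and 50 mm high, loose; origin under its centre.
- cutter: Yellow carton cutter lying flat, 145 x 26 x 16 mm, loose; origin under its middle.
- scanner: Grey and black hand scanner lying down, about 185 x 58 x 47 mm, loose; origin under its middle.
Things that resemble listed ones, but are neither listed nor needed, are in the scene too. Of the things that look like the lid, the middle-sized one is meant.

How it is judged:
On the way, in this order (a step that is already met when the one before it is completed fails the run):
1. the lid hangs level from the lifter, wholly out of the pot (its underside at least 10 mm above the pot's rim) (z of lid in the frame of pot above 0.11 m and contact force between lifter and lid above 1 N and angle between lid's own z axis and vertical below 0.3 rad), for 0.3 s.
2. the lid rests level on the trivet (horizontal distance between lid and trivet below 0.035 m and z of lid in the frame of trivet below 0.026 m and angle between lid's own z axis and vertical below 0.08 rad and contact force between lid and trivet above 1 N), for 0.2 s.
At the end, for the whole second after the job is handed in: The lid rests level (within 4.5 degrees) on the trivet, its centre within 35 mm of the trivet's; the lifter hangs at rest in the hanger's slot, hook down, upright within 11 degrees, its guard on the prongs; everything released and still (horizontal distance between lid and trivet below 0.035 m and z of lid in the frame of trivet between 0.015 and 0.026 m and angle between lid's own z axis and vertical below 0.08 rad and linear speed of lid below 0.03 m/s and contact force between lifter and hanger above 0.5 N and angle between lifter_handle's own x axis and vertical below 0.2 rad and z of lifter_guard in the frame of hanger between 0.124 and 0.138 m and y of lifter_guard in the frame of hanger between -0.015 and 0.015 m and linear speed of lifter below 0.05 m/s); the robot touches nothing.
It fails at once if the gripper or arm touches the hot lid or pot (contact force between any of the fingers, the arm and lid above 0.3 N or contact force between any of the fingers, the arm and pot above 0.3 N).
It fails at once if the lid is tipped by more than 23 degrees (angle between lid's own z axis and vertical above 0.4 rad).
It fails at once if the lid is off pot and trivet on a lifter that leans more than 29 degrees (height (world z) of lid above 0.11 m and angle between lifter_handle's own x axis and vertical above 0.5 rad).
It fails at once if the lid is dropped or banged down (faster than 0.5 m/s below 80 mm over the bench) (linear speed of lid above 0.5 m/s and height (world z) of lid below 0.08 m).
It fails at once if another thing on the bench is shifted by more than 30 mm (distance of any of flask, tape_gun, label_roll, cutter, scanner from where it was at the start of the episode above 0.03 m).
It also fails if it takes over 72 s, if anything falls off the work surface, if the arm or the gripper's body presses on something with over 40 N, if the wrist force passes 120 N, or if a joint passes its speed limit or range.

### The arm

A 6-joint arm with a two-finger parallel gripper is mounted at the origin on the work surface. World frame = base frame: x ahead of the robot, y to its left, z up, the work surface at z = 0. Lengths are in m, angles in rad, forces in N, time in s.
With the tool pointing down it reaches from about 0.3 to 0.875 m from the base axis. Payload 6.4 kg.
Tool frame: the origin (TCP) lies at the centre of the arm's flange, where the gripper is bolted on; the fingertips stand 173 mm ahead of it and the grasp point (between the pads) lies 155 mm ahead of it; z points along the fingers, x is the direction in which the jaws open and shut, and the axes are right-handed (so a half turn about z gives the same grasp; the last joint's range is limited). The gripper opens to 85 mm and grips with 20 to 120 N. Pads are 22 mm wide; open, the fingers measure 114 mm over their backs; the gripper's body (76 mm by 85 mm) begins 54 mm behind the grasp point. The pads swing forward as they close: fully open they stand 13 mm farther back than shut.
Start: joints at [1.136, 0.181, 1.607, -0, 1.354, -0.206], TCP at [0.13, 0.56, 0.405] pointing down, gripper open.
Joint ranges: [-2.99, 2.99], [-0.89, 2.07], [0.3, 2.58], [-1.14, 4.28], [0, 2.63], [-3.12, 3.12]. Speed limits (rad/s): [2.57, 2.57, 3.01, 3.14, 3.14, 3.14].

### API

Orientations are given as a unit quaternion [w, x, y, z].
In Python, from bench import ctrl gives the robot as it stands. The module is installed in compiled form; this text tells all that it offers.
- The arm moves only by the tool move_arm, never from a script. Its argument "moves" is a list of rows, each an object of numbers: "gripper": the opening in per cent of the stroke, from 0 (shut) to 100 (fully open); "x", "y", "z": the shift along the tool's x, y, z in cm; "roll": the turn about the tool's z in degrees. In form: [{"gripper": .., "x": .., "y": .., "z": .., "roll": ..}, ...]. A call has 1 to 5 rows; each row shifts and turns the commanded pose from where the row before left it, along the tool's axes as they then stand; what a row does not reach is not made up. A row lasts 1/8 s, in which the tool goes at most 62.5 mm and 10.7 degrees, less where a joint would pass 70% of its speed; a pose out of reach is approached as far as the arm can. A call is refused whole if a number of a shift passes 6.25 or a number of a turn 10.7, either way. A call with a gripper value outside its range is refused whole. The fingers move at their own pace and stop on an object; the grip force is fixed at half the most. Time passes only in rows, so rows that do not move let the fingers close. It gives the time, the measured TCP pose, the force and the opening at its end, in the units of the state.
- ctrl.get_obs(): the state, without advancing time (a new reading comes with each control period).
- ctrl.camera(name): name is "scene" or "top"; returns a dict with "img" (400x640x3 uint8, red, green, blue), "fx", "fy", "cx", "cy" (pixels), "D" ([k1, k2, p1, p2, k3] as OpenCV has them; the pictures are not rectified), "world_from_camera" (4x4, takes a point from camera to world coordinates). Camera axes: x right, y up, looking along -z (the intrinsics and any distortion apply to the point x, -y, -z); pixel columns grow to the right and rows downward; lengths in m; the calibration is good to about 2 mm. A picture is of the moment at which its call begins. There is no depth.
- ctrl.hand_in(): hands the job in, once; it reports no verdict.
The state is a dict: "time_s": time; "q": joint angles; "dq": joint speeds; "joint_efforts": joint torques, N m; "eef_pos": TCP position; "eef_rot": TCP orientation; "wrist_force": force on the tool from outside, world axes, zero at the start; "torque": the same for the moment, N m; "opening": opening from 0.0 (shut) to 1.0 (fully open).
Only numpy, scipy, OpenCV 4.12 (cv2) and the standard library are available. Lean on these libraries where they do the work, as an engineer would, in place of code of your own. Each camera call takes 0.05 s, during which the arm holds its last target. There are 200 camera calls.

## Working session

There is one attempt and no reset: what is moved stays moved. The work goes in short steps, Python scripts to look and compute and a tool call to move; the robot and the scene stay as the last step left them, time stands still between calls to the robot, and variables do not carry over. Pictures are saved under pics/ and viewed, about 8 in all and at most 12, crops included, and the job is handed in when it is done.

Besides the shell and the picture viewer there is one more tool, called after ">>>" as name(argument=value, ...), one argument or row to a line, values as JSON. move_arm: Moves the arm, as the interface text tells. Its arguments: {"type":"object","properties":{"moves":{"type":"array","items":{"type":"object","properties":{"gripper":{"type":"number"},"x":{"type":"number"},"y":{"type":"number"},"z":{"type":"number"},"roll":{"type":"number"}}}}},"required":["moves"]}

```bash
mkdir -p pics
cat > h.py <<'E'
import numpy as np, cv2
from bench import ctrl
from scipy.spatial.transform import Rotation as R
def K(c): return np.array([[c['fx'],0,c['cx']],[0,c['fy'],c['cy']],[0,0,1.]])
def ray(c,uv):
    p=cv2.undistortPoints(np.array([[uv]],float),K(c),np.array(c['D'],float))[0,0]
    T=np.array(c['world_from_camera']); d=T[:3,:3]@np.array([p[0],-p[1],-1]); return T[:3,3],d/np.linalg.norm(d)
def atz(c,uv,z):
    o,d=ray(c,uv); return o+d*(z-o[2])/d[2]
def tri(c1,u1,c2,u2):
    o1,d1=ray(c1,u1);o2,d2=ray(c2,u2)
    s=np.linalg.lstsq(np.stack([d1,-d2],1),o2-o1,rcond=None)[0]
    a=o1+s[0]*d1;b=o2+s[1]*d2; return (a+b)/2,np.linalg.norm(a-b)
def proj(c,P):
    T=np.linalg.inv(np.array(c['world_from_camera'])); P=np.atleast_2d(P)@T[:3,:3].T+T[:3,3]
    q=P*[1,-1,-1]; return cv2.projectPoints(q,np.zeros(3),np.zeros(3),K(c),np.array(c['D'],float))[0][:,0]
def tcp():
    o=ctrl.get_obs(); w,x,y,z=o['eef_rot']; return np.array(o['eef_pos']),R.from_quat([x,y,z,w]).as_matrix(),o
E
cat > snap.py <<'E'
import sys,pickle; from h import *
n=sys.argv[1]
for k in ('scene','top'):
    c=ctrl.camera(k); pickle.dump(c,open(f'{n}_{k}.pkl','wb'))
    cv2.imwrite(f'pics/{n}_{k}.png',cv2.resize(c['img'][:,:,::-1],(800,500),interpolation=cv2.INTER_CUBIC))
    T=np.array(c['world_from_camera']); print(k,c['fx'],T.round(3).tolist())
p,r,o=tcp(); print(o['time_s'],p,r.round(3).tolist(),o['wrist_force'],o['opening'])
E
python3 snap.py a
```

```text
scene 493.76759943112694 [[0.659, -0.401, 0.637, 1.438], [0.752, 0.345, -0.561, -0.827], [0.005, 0.849, 0.529, 0.906], [0.0, 0.0, 0.0, 1.0]]
top 377.6727965560945 [[0.017, 0.993, -0.12, 0.31], [-1.0, 0.017, -0.003, -0.009], [-0.001, 0.12, 0.993, 1.59], [0.0, 0.0, 0.0, 1.0]]
0.1 [0.13028175 0.55981506 0.40385277] [[0.227, 0.974, -0.001], [0.974, -0.227, -0.001], [-0.002, -0.0, -1.0]] [-0.10622264 -0.3989906   0.34349486] 1.000786549607312
```

View pics/a_scene.png

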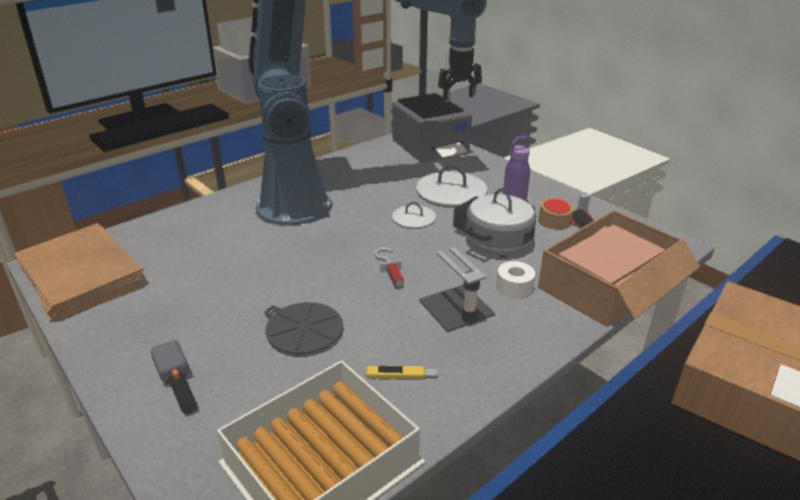

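View pics/a_top.png

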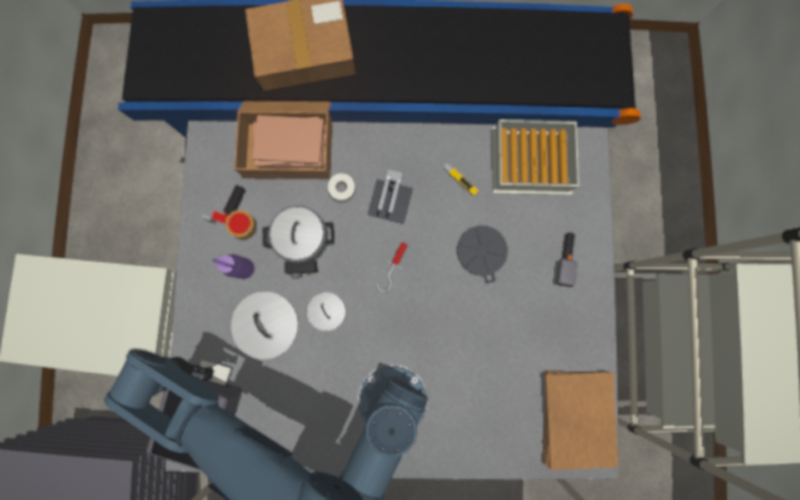

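```bash
cat > crop.py <<'E'
import sys,pickle; from h import *
# crop.py out n cam x0 y0 w h scale  (original 640x400 px), grid every 10px
def crop(n,k,x0,y0,w,h,s):
    c=pickle.load(open(f'{n}_{k}.pkl','rb')); im=cv2.resize(c['img'][y0:y0+h,x0:x0+w,::-1],None,fx=s,fy=s,interpolation=cv2.INTER_CUBIC)
    for i in range(-x0%20,w,20):
        cv2.line(im,(i*s,0),(i*s,5),(0,255,255),1); cv2.putText(im,str(x0+i),(i*s,15),0,.35,(0,255,255),1)
    for j in range(-y0%20,h,20):
        cv2.line(im,(0,j*s),(5,j*s),(0,255,255),1); cv2.putText(im,str(y0+j),(6,j*s+4),0,.35,(0,255,255),1)
    return im
E
python3 - <<'E'
from crop import *
a=crop('a','top',205,130,130,100,4)
cv2.imwrite('pics/c1.png',a) 
b=np.hstack([crop('a','scene',290,140,100,125,4),crop('a','scene',365,145,75,125,4)])
t=np.hstack([a]); 
H=600
canvas=np.zeros((600,800,3),np.uint8); canvas[:500,:700]=b; cv2.imwrite('pics/c2.png',canvas[:500,:700])
E
```

```text
(no output)
```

View pics/c1.png

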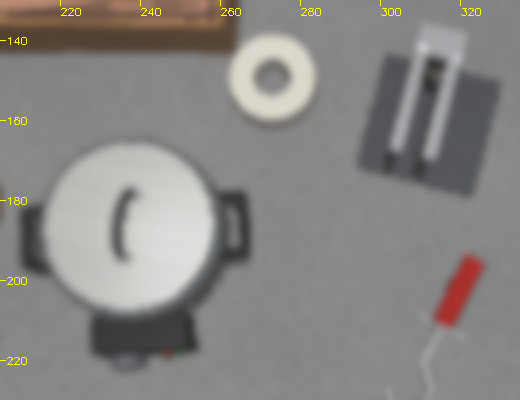

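View pics/c2.png

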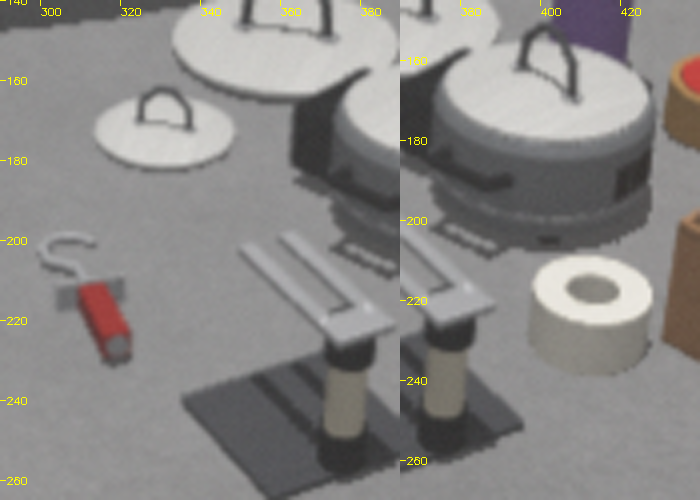

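Run:
```python
import pickle; from h import *
t=pickle.load(open('a_top.pkl','rb'));s=pickle.load(open('a_scene.pkl','rb'))
for n,u,v in [('handle_end',(323.5,194.5),(319.2,226.7)),('guard',(315.6,211.7),(312.5,213.7)),('tip',(302,227.5),(313,200.5)),('bar',(234,185.5),(401.2,152.5)),
 ('footfar',(238.5,177.5),(408.7,169.2)),('footnear',(236.5,195),(396.2,161.2)),('prongL',(304.2,167.5),(362,198.7)),('prongR',(312.5,169.2),(350.7,201.5)),('trivet',(385.8,200.8),(244,262.4))]:
    p,e=tri(t,u,s,v); print(n,p.round(4),round(e,4))
print('lid',atz(t,(237.4,186.2),.107)); print('triv',atz(t,(385.8,200.8),.02),atz(s,(244,262.4),.02))
for u in [(304.2,167.5),(312.5,169.2),(310.2,142.5),(319,144.2)]: print('prong',atz(t,u,.13).round(4))
print('hend',atz(t,(323.5,194.5),.022),'hbot',atz(t,(316.2,210.5),.02),'guardends',atz(t,(310,209.5),.012),atz(t,(321,214),.012))
```

```text
handle_end [ 0.5186 -0.0301  0.0157] 0.0003
guard [0.4466 0.0027 0.0111] 0.0018
tip [0.3804 0.0594 0.0042] 0.0039
bar [0.529  0.3168 0.1563] 0.0007
footfar [0.5693 0.3114 0.1123] 0.0023
footnear [0.5021 0.3199 0.1103] 0.0106
prongL [0.6112 0.0508 0.1282] 0.0042
prongR [0.6031 0.0162 0.1297] 0.0004
trivet [ 0.4984 -0.2925  0.0065] 0.0032
lid [0.53417851 0.31455261 0.107     ]
triv [ 0.49596248 -0.29148374  0.02      ] [ 0.51356642 -0.29931662  0.02      ]
prong [0.6094 0.0491 0.13  ]
prong [0.6031 0.0163 0.13  ]
prong [0.7109 0.0275 0.13  ]
prong [ 0.7045 -0.0076  0.13  ]
hend [ 0.51787698 -0.0298715   0.022     ] hbot [ 0.45031599 -0.00046804  0.02      ] guardends [0.4547996  0.02564739 0.012     ] [ 0.43666338 -0.02077998  0.012     ]
```

>>> move_arm(
  moves=[
    {"roll": 5.7},
    {"roll": 5.7},
    {"x": -3.1, "y": 4.9},
    {"x": -3.1, "y": 4.9},
    {"x": -3.1, "y": 4.9},
  ],
)

```text
validation failed for argument at $.mo...
```

>>> move_arm(
  moves=[
    {"x": -3.1, "y": 4.9},
    {"x": -3.1, "y": 4.9},
    {"x": -3.1, "y": 4.9},
    {"x": -3.1, "y": 4.9},
    {"x": -3.1, "y": 4.9},
  ],
)

```text
validation failed for argument at $.mo...
```

>>> move_arm(
  moves=[
    {"x": -3.1, "y": 4.9},
    {"x": -3.1, "y": 4.9},
    {"x": -3.1, "y": 4.9},
    {"x": -3.1, "y": 4.9},
    {},
  ],
)

```text
validation failed for argument at $.mo...
```

```bash
cat > to.py <<'E'
import sys; from h import *
# to.py x y z ang : shift in tool axes (cm) after rolling so jaw axis points at ang deg
p,r,o=tcp(); x,y,z,a=map(float,sys.argv[1:5]); cur=np.degrees(np.arctan2(r[1,0],r[0,0]))
ro=cur-a; A=np.radians(a); d=np.array([x,y,z])-p
print('tcp',p.round(4),'ang',cur.round(2),'zax',r[:,2].round(3),'F',np.round(o['wrist_force'],2),'open',round(o['opening'],3),'t',o['time_s'])
print('roll',ro.round(2),'then x %.2f y %.2f z %.2f'%(100*(d[0]*np.cos(A)+d[1]*np.sin(A)),100*(d[0]*np.sin(A)-d[1]*np.cos(A)),-100*d[2]))
E
python3 to.py 0.507 -0.025 0.175 65.5
```

```text
tcp [0.1303 0.5598 0.4039] ang 76.89 zax [-0.001 -0.001 -1.   ] F [-0.11 -0.4   0.34] open 1.001 t 0.1
roll 11.39 then x -37.59 y 58.53 z 22.89
```

>>> move_arm(
  moves=[
    {"gripper": 100, "x": 0, "y": 0, "z": 0, "roll": 5.7},
    {"gripper": 100, "x": 0, "y": 0, "z": 0, "roll": 5.7},
    {"gripper": 100, "x": -3.1, "y": 4.9, "z": 0, "roll": 0},
    {"gripper": 100, "x": -3.1, "y": 4.9, "z": 0, "roll": 0},
    {"gripper": 100, "x": -3.1, "y": 4.9, "z": 0, "roll": 0},
  ],
)

```text
time_s: 0.72
eef_pos: [0.226, 0.4129, 0.4043]
eef_rot: [0.0, 0.841, 0.541, -0.0]
wrist_force: [0.9, 0.8, 0.1]
opening: 1.002
```

>>> move_arm(
  moves=[
    {"gripper": 100, "x": -3.1, "y": 4.9, "z": 0, "roll": 0},
    {"gripper": 100, "x": -3.1, "y": 4.9, "z": 0, "roll": 0},
    {"gripper": 100, "x": -3.1, "y": 4.9, "z": 0, "roll": 0},
    {"gripper": 100, "x": -3.1, "y": 4.9, "z": 0, "roll": 0},
    {"gripper": 100, "x": -3.1, "y": 4.9, "z": 0, "roll": 0},
  ],
)

```text
time_s: 1.35
eef_pos: [0.3847, 0.17, 0.4046]
eef_rot: [0.0, 0.841, 0.541, 0.0]
wrist_force: [1.1, 0.9, -0.5]
opening: 0.998
```

>>> move_arm(
  moves=[
    {"gripper": 100, "x": -3.1, "y": 4.9, "z": 0, "roll": 0},
    {"gripper": 100, "x": -3.1, "y": 4.9, "z": 0, "roll": 0},
    {"gripper": 100, "x": -3.1, "y": 4.9, "z": 0, "roll": 0},
    {"gripper": 100, "x": -3.1, "y": 4.9, "z": 0, "roll": 0},
    {"gripper": 100, "x": 0, "y": 0, "z": 0, "roll": 0},
  ],
)

```text
time_s: 1.98
eef_pos: [0.5124, -0.0256, 0.4041]
eef_rot: [0.0, 0.842, 0.539, -0.0]
wrist_force: [-0.7, 1.0, 0.4]
opening: 1.001
```

```bash
python3 to.py 0.507 -0.025 0.175 65.5
```

```text
tcp [ 0.5124 -0.0256  0.4041] ang 65.22 zax [-0.001 -0.    -1.   ] F [-0.68  0.96  0.42] open 1.001 t 1.975
roll -0.28 then x -0.17 y -0.51 z 22.91
```

>>> move_arm(
  moves=[
    {"gripper": 100, "x": -0.2, "y": -0.5, "z": 5, "roll": 0},
    {"gripper": 100, "x": 0, "y": 0, "z": 5, "roll": 0},
    {"gripper": 100, "x": 0, "y": 0, "z": 5, "roll": 0},
    {"gripper": 100, "x": 0, "y": 0, "z": 5, "roll": 0},
    {"gripper": 100, "x": 0, "y": 0, "z": 2.4, "roll": 0},
  ],
)

```text
time_s: 2.6
eef_pos: [0.5036, -0.0206, 0.1777]
eef_rot: [-0.002, 0.841, 0.541, -0.002]
wrist_force: [0.8, -0.0, 1.0]
opening: 1.006
```

>>> move_arm(
  moves=[
    {"gripper": 0, "x": 0, "y": 0, "z": 0, "roll": 0},
    {"gripper": 0, "x": 0, "y": 0, "z": 0, "roll": 0},
    {"gripper": 0, "x": 0, "y": 0, "z": 0, "roll": 0},
    {"gripper": 0, "x": 0, "y": 0, "z": 0, "roll": 0},
    {"gripper": 0, "x": 0, "y": 0, "z": 0, "roll": 0},
  ],
)

```text
time_s: 3.22
eef_pos: [0.5065, -0.0223, 0.1819]
eef_rot: [0.001, 0.841, 0.541, 0.001]
wrist_force: [1.8, 0.7, 4.7]
opening: 0.262
```

```bash
python3 to.py 0.507 -0.025 0.4 65.5
```

```text
tcp [ 0.5065 -0.0223  0.1819] ang 65.48 zax [ 0.003 -0.001 -1.   ] F [1.82 0.73 4.68] open 0.262 t 3.225
roll -0.02 then x -0.22 y 0.16 z -21.81
```

>>> move_arm(
  moves=[
    {"gripper": 0, "x": 0, "y": 0, "z": -4, "roll": 0},
    {"gripper": 0, "x": 0, "y": 0, "z": -5, "roll": 0},
    {"gripper": 0, "x": 0, "y": 0, "z": -5, "roll": 0},
    {"gripper": 0, "x": 0, "y": 0, "z": -5, "roll": 0},
    {"gripper": 0, "x": 0, "y": 0, "z": -1, "roll": 0},
  ],
)

```text
time_s: 3.85
eef_pos: [0.5065, -0.0223, 0.3845]
eef_rot: [0.003, 0.841, 0.541, 0.002]
wrist_force: [-0.1, -0.0, -2.1]
opening: 0.269
```

```bash
python3 snap.py b
python3 - <<'E'
from crop import *
cv2.imwrite('pics/b.png',np.hstack([crop('b','scene',270,90,130,150,4)[:, :],crop('b','top',285,140,65,150,4)]))
E
```

```text
scene 493.76759943112694 [[0.659, -0.401, 0.637, 1.438], [0.752, 0.345, -0.561, -0.827], [0.005, 0.849, 0.529, 0.906], [0.0, 0.0, 0.0, 1.0]]
top 377.6727965560945 [[0.017, 0.993, -0.12, 0.31], [-1.0, 0.017, -0.003, -0.009], [-0.001, 0.12, 0.993, 1.59], [0.0, 0.0, 0.0, 1.0]]
3.95 [ 0.50579337 -0.02213089  0.38154098] [[0.415, 0.91, 0.002], [0.91, -0.415, -0.001], [0.0, 0.002, -1.0]] [ 0.34869713 -0.07744374 -1.31353802] 0.2663207226052295
```

View pics/b.png

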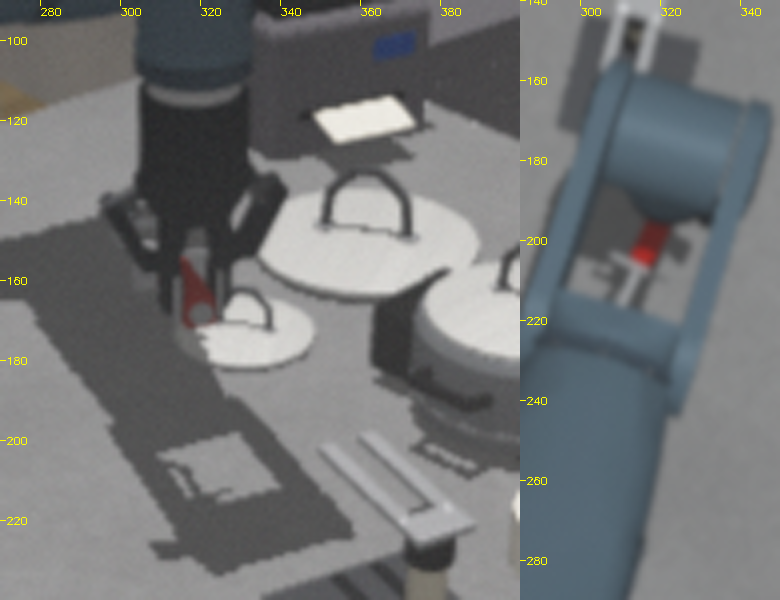

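>>> move_arm(
  moves=[
    {"gripper": 20, "x": 0, "y": 0, "z": 0, "roll": 0},
    {"gripper": 24, "x": 0, "y": 0, "z": 0, "roll": 0},
    {"gripper": 24, "x": 0, "y": 0, "z": 0, "roll": 0},
  ],
)

```text
time_s: 4.32
eef_pos: [0.5055, -0.0221, 0.3794]
eef_rot: [-0.001, 0.841, 0.541, -0.001]
wrist_force: [1.0, 0.8, -1.0]
opening: 0.267
```

```bash
cat > ch.py <<'E'
from h import *
p,r,o=tcp(); print(round(o['time_s'],2),p.round(4),'open',round(o['opening'],4),'F',np.round(o['wrist_force'],2),'Ttool',(r.T@np.array(o['torque'])).round(3))
c=ctrl.camera('scene'); im=c['img'].astype(int); u,v=proj(c,p-[0,0,.2])[0].astype(int)
w=im[v-60:v+60,u-60:u+60]; m=(w[...,0]>90)&(w[...,0]>2*w[...,1])&(w[...,0]>2*w[...,2])
ys,xs=np.nonzero(m)
if len(xs)>8: print('red n',len(xs),'mean',xs.mean()+u-60,ys.mean()+v-60,'axis',cv2.fitLine(np.stack([xs,ys],1).astype(np.float32),cv2.DIST_L2,0,.01,.01)[:2].ravel(), 'ext',np.ptp(xs),np.ptp(ys))
E
python3 ch.py
```

```text
4.33 [ 0.5055 -0.0221  0.3794] open 0.2673 F [ 0.98  0.82 -0.98] Ttool [-0.147 -0.004 -0.021]
```

>>> move_arm(
  moves=[
    {"gripper": 25.5, "x": 0, "y": 0, "z": 0, "roll": 0},
    {"gripper": 25.5, "x": 0, "y": 0, "z": 0, "roll": 0},
  ],
)

```text
time_s: 4.62
eef_pos: [0.5057, -0.0221, 0.3806]
eef_rot: [-0.0, 0.841, 0.541, -0.0]
wrist_force: [0.0, 0.4, -1.2]
opening: 0.266
```

```bash
python3 ch.py
```

```text
4.62 [ 0.5057 -0.0221  0.3806] open 0.266 F [ 0.04  0.44 -1.23] Ttool [-0.129  0.001  0.039]
```

>>> move_arm(
  moves=[
    {"gripper": 26.3, "x": 0, "y": 0, "z": 0, "roll": 0},
    {"gripper": 26.3, "x": 0, "y": 0, "z": 0, "roll": 0},
  ],
)

```text
time_s: 4.92
eef_pos: [0.5057, -0.0221, 0.3808]
eef_rot: [0.0, 0.841, 0.541, 0.0]
wrist_force: [-0.7, 0.1, -1.0]
opening: 0.265
```

```bash
python3 ch.py
```

```text
4.92 [ 0.5057 -0.0221  0.3808] open 0.2646 F [-0.74  0.11 -1.  ] Ttool [-0.129  0.016 -0.005]
```

>>> move_arm(
  moves=[
    {"gripper": 26.8, "x": 0, "y": 0, "z": 0, "roll": 0},
    {"gripper": 26.8, "x": 0, "y": 0, "z": 0, "roll": 0},
  ],
)

```text
time_s: 5.22
eef_pos: [0.5057, -0.0221, 0.3807]
eef_rot: [0.0, 0.841, 0.541, -0.0]
wrist_force: [0.8, 0.3, -2.5]
opening: 0.267
```

```bash
python3 ch.py
```

```text
5.22 [ 0.5057 -0.0221  0.3807] open 0.2672 F [ 0.84  0.31 -2.47] Ttool [-0.127  0.032  0.004]
```

>>> move_arm(
  moves=[
    {"gripper": 27.3, "x": 0, "y": 0, "z": 0, "roll": 0},
    {"gripper": 26.3, "x": 0, "y": 0, "z": 0, "roll": 0},
  ],
)

```text
time_s: 5.52
eef_pos: [0.5057, -0.0221, 0.3807]
eef_rot: [0.0, 0.841, 0.541, -0.0]
wrist_force: [-0.5, 0.1, -0.8]
opening: 0.275
```

```bash
python3 ch.py
```

```text
5.53 [ 0.5057 -0.0221  0.3807] open 0.2755 F [-0.54  0.1  -0.76] Ttool [-0.118 -0.034 -0.035]
```

>>> move_arm(
  moves=[
    {"gripper": 27.3, "x": 0, "y": 0, "z": 0, "roll": 0},
    {"gripper": 27.3, "x": 0, "y": 0, "z": 0, "roll": 0},
    {"gripper": 26.3, "x": 0, "y": 0, "z": 0, "roll": 0},
  ],
)

```text
time_s: 5.95
eef_pos: [0.5057, -0.0221, 0.3807]
eef_rot: [-0.0, 0.841, 0.541, 0.0]
wrist_force: [0.1, 0.5, -1.4]
opening: 0.271
```

```bash
python3 ch.py
```

```text
5.95 [ 0.5057 -0.0221  0.3807] open 0.2709 F [ 0.1   0.46 -1.37] Ttool [-0.147  0.017  0.008]
```

>>> move_arm(
  moves=[
    {"gripper": 27.7, "x": 0, "y": 0, "z": 0, "roll": 0},
    {"gripper": 26.3, "x": 0, "y": 0, "z": 0, "roll": 0},
  ],
)

```text
time_s: 6.25
eef_pos: [0.5057, -0.0221, 0.3807]
eef_rot: [0.0, 0.841, 0.541, 0.0]
wrist_force: [-0.6, 0.4, -1.1]
opening: 0.272
```

```bash
python3 ch.py
```

```text
6.25 [ 0.5057 -0.0221  0.3807] open 0.2717 F [-0.61  0.38 -1.14] Ttool [-0.127 -0.04   0.021]
```

>>> move_arm(
  moves=[
    {"gripper": 28.1, "x": 0, "y": 0, "z": 0, "roll": 0},
    {"gripper": 28.1, "x": 0, "y": 0, "z": 0, "roll": 0},
    {"gripper": 26.3, "x": 0, "y": 0, "z": 0, "roll": 0},
  ],
)

```text
time_s: 6.68
eef_pos: [0.5058, -0.0221, 0.3808]
eef_rot: [0.0, 0.841, 0.541, 0.0]
wrist_force: [0.4, -0.1, 0.8]
opening: 0.262
```

```bash
python3 ch.py
```

```text
6.67 [ 0.5058 -0.0221  0.3808] open 0.2623 F [ 0.4  -0.11  0.78] Ttool [-0.062 -0.048 -0.026]
red n 85 mean 327.5176470588235 230.14117647058822 axis [0.63159287 0.77530026] ext 11 11
```

>>> move_arm(
  moves=[
    {"gripper": 28.6, "x": 0, "y": 0, "z": 0, "roll": 0},
    {"gripper": 26.3, "x": 0, "y": 0, "z": 0, "roll": 0},
  ],
)

```text
time_s: 6.98
eef_pos: [0.5057, -0.0221, 0.3807]
eef_rot: [0.0, 0.841, 0.541, 0.0]
wrist_force: [-0.4, -0.3, 0.2]
opening: 0.26
```

```bash
python3 ch.py
```

```text
6.97 [ 0.5057 -0.0221  0.3807] open 0.2601 F [-0.38 -0.3   0.2 ] Ttool [-0.001  0.016  0.021]
red n 61 mean 329.95081967213116 229.14754098360658 axis [0.82658076 0.5628181 ] ext 10 8
```

```bash
python3 snap.py d >/dev/null
python3 - <<'E'
from crop import *
cv2.imwrite('pics/d.png',np.hstack([crop('d','scene',270,140,120,125,4),crop('d','top',285,155,75,125,4)]))
E
```

```text
(no output)
```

View pics/d.png

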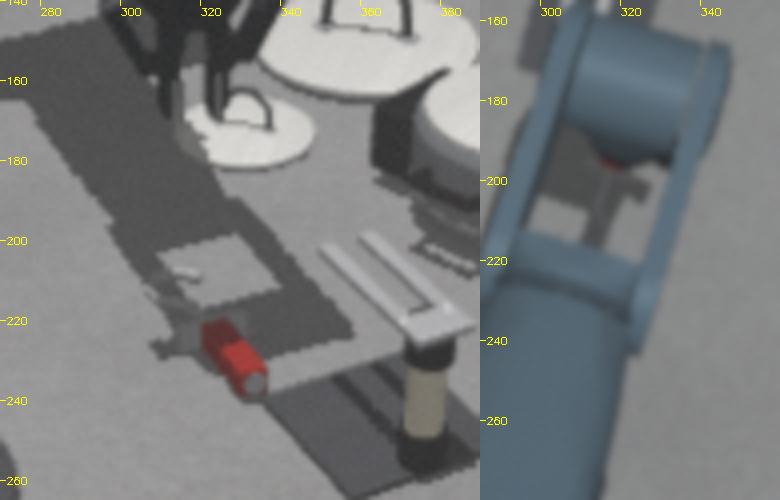

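>>> move_arm(
  moves=[
    {"gripper": 100, "x": -6, "y": 0, "z": 0, "roll": 0},
    {"gripper": 100, "x": -6, "y": 0, "z": 0, "roll": 0},
    {"gripper": 100, "x": -6, "y": 0, "z": 0, "roll": 0},
    {"gripper": 100, "x": -6, "y": 0, "z": 0, "roll": 0},
    {"gripper": 100, "x": 0, "y": 0, "z": 0, "roll": 0},
  ],
)

```text
time_s: 7.75
eef_pos: [0.4046, -0.2439, 0.381]
eef_rot: [0.001, 0.843, 0.538, -0.0]
wrist_force: [0.5, 0.5, -0.4]
opening: 0.997
```

```bash
python3 snap.py e ; python3 -c "
from h import *; print(np.round(tcp()[2]['q'],3))"
python3 - <<'E'
from crop import *
cv2.imwrite('pics/e.png',np.hstack([crop('e','scene',290,170,100,100,4),crop('e','top',280,130,80,100,4)]))
E
```

```text
scene 493.76759943112694 [[0.659, -0.401, 0.637, 1.438], [0.752, 0.345, -0.561, -0.827], [0.005, 0.849, 0.529, 0.906], [0.0, 0.0, 0.0, 1.0]]
top 377.6727965560945 [[0.017, 0.993, -0.12, 0.31], [-1.0, 0.017, -0.003, -0.009], [-0.001, 0.12, 0.993, 1.59], [0.0, 0.0, 0.0, 1.0]]
7.85 [ 0.405918   -0.24082115  0.38061427] [[0.417, 0.909, 0.0], [0.909, -0.417, 0.001], [0.001, -0.0, -1.0]] [ 0.4672558  -0.00280037 -1.2468134 ] 1.0019752094029983
[-7.880e-01 -3.000e-02  1.883e+00  1.000e-03  1.289e+00 -1.929e+00]
```

View pics/e.png

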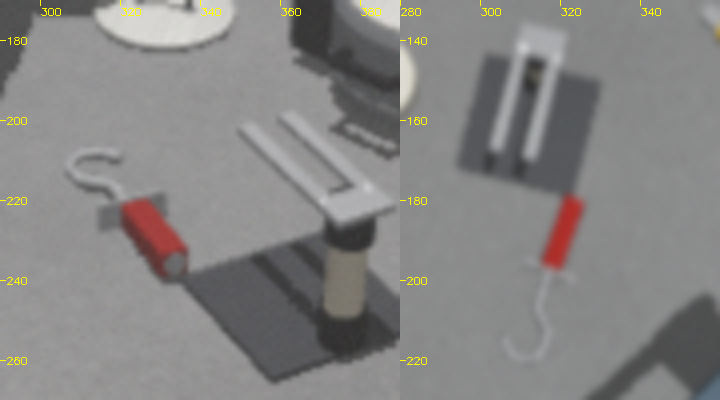

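Run:
```python
import pickle; from h import *
t=pickle.load(open('e_top.pkl','rb'));s=pickle.load(open('e_scene.pkl','rb'))
e,err=tri(t,(323.7,179.5),s,(333.7,235.7)); print('end',e,err)
g,err=tri(t,(317.8,198.2),s,(323,222.8)); print('guard',g,err, 'len',np.linalg.norm(e-g))
e1=atz(t,(323.7,179.5),.026);g1=atz(t,(318.2,197),.024); d=e1-g1; print(e1,g1,np.degrees(np.arctan2(d[1],d[0])),np.linalg.norm(d))
print('scene end',atz(s,(333.7,235.7),.019))
```

```text
end [ 0.58260806 -0.02943491  0.01773351] 0.0009782655585841291
guard [ 0.50443438 -0.00481476  0.01044311] 0.003671285724401685 len 0.08228259851160294
[ 0.5808616  -0.02970431  0.026     ] [ 0.50670088 -0.00786105  0.024     ] -16.411778250877983 0.07733654645176666
scene end [ 0.58408563 -0.03014981  0.019     ]
```

```bash
python3 to.py 0.565 -0.0245 0.182 73.3
```

```text
tcp [ 0.4059 -0.2408  0.3806] ang 65.37 zax [ 0.     0.001 -1.   ] F [ 0.47 -0.   -1.25] open 1.002 t 7.85
roll -7.93 then x 25.29 y 9.02 z 19.86
```

>>> move_arm(
  moves=[
    {"gripper": 100, "x": 0, "y": 0, "z": 0, "roll": -7.9},
    {"gripper": 100, "x": 5.6, "y": 2, "z": 0, "roll": 0},
    {"gripper": 100, "x": 5.6, "y": 2, "z": 0, "roll": 0},
    {"gripper": 100, "x": 5.6, "y": 2, "z": 0, "roll": 0},
    {"gripper": 100, "x": 5.6, "y": 2, "z": 0, "roll": 0},
  ],
)

```text
time_s: 8.48
eef_pos: [0.5478, -0.0447, 0.3808]
eef_rot: [0.0, 0.801, 0.599, 0.0]
wrist_force: [1.0, -1.0, 0.9]
opening: 1.003
```

>>> move_arm(
  moves=[
    {"gripper": 100, "x": 2.9, "y": 1, "z": 0, "roll": 0},
    {"gripper": 100, "x": 0, "y": 0, "z": 5, "roll": 0},
    {"gripper": 100, "x": 0, "y": 0, "z": 5, "roll": 0},
    {"gripper": 100, "x": 0, "y": 0, "z": 4, "roll": 0},
    {"gripper": 100, "x": 0, "y": 0, "z": 0, "roll": 0},
  ],
)

```text
time_s: 9.1
eef_pos: [0.5629, -0.0213, 0.2373]
eef_rot: [-0.003, 0.801, 0.599, -0.002]
wrist_force: [0.0, 0.4, 0.3]
opening: 1.001
```

```bash
python3 to.py 0.565 -0.0245 0.182 73.3
```

```text
tcp [ 0.5629 -0.0213  0.2373] ang 73.55 zax [-0.008  0.002 -1.   ] F [0.   0.37 0.27] open 1.001 t 9.1
roll 0.25 then x -0.25 y 0.29 z 5.53
```

>>> move_arm(
  moves=[
    {"gripper": 100, "x": -0.2, "y": 0.2, "z": 3, "roll": 0},
    {"gripper": 100, "x": 0, "y": 0, "z": 2.6, "roll": 0},
    {"gripper": 100, "x": 0, "y": 0, "z": 0, "roll": 0},
    {"gripper": 20, "x": 0, "y": 0, "z": 0, "roll": 0},
    {"gripper": 0, "x": 0, "y": 0, "z": 0, "roll": 0},
  ],
)

```text
time_s: 9.72
eef_pos: [0.567, -0.0262, 0.1867]
eef_rot: [0.001, 0.802, 0.598, 0.001]
wrist_force: [0.5, -0.1, 0.6]
opening: 0.604
```

>>> move_arm(
  moves=[
    {"gripper": 0, "x": 0, "y": 0, "z": 0, "roll": 0},
    {"gripper": 0, "x": 0, "y": 0, "z": 0, "roll": 0},
    {"gripper": 0, "x": 0, "y": 0, "z": 0, "roll": 0},
    {"gripper": 0, "x": 0, "y": 0, "z": -2, "roll": 0},
    {"gripper": 0, "x": 0, "y": 0, "z": -4, "roll": 0},
  ],
)

```text
time_s: 10.35
eef_pos: [0.565, -0.0261, 0.2442]
eef_rot: [-0.002, 0.802, 0.598, -0.001]
wrist_force: [0.2, -0.0, -1.3]
opening: 0.263
```

```bash
python3 ch.py; python3 to.py 0.63 -0.12 0.265 -12.6
```

```text
10.35 [ 0.565  -0.0261  0.2442] open 0.2626 F [ 0.22 -0.   -1.28] Ttool [-0.12  -0.017  0.037]
tcp [ 0.5677 -0.0265  0.251 ] ang 73.41 zax [ 0.006 -0.001 -1.   ] F [ 4.96 -0.87  2.24] open 0.262 t 10.4
roll 86.01 then x 8.12 y 7.76 z -1.40
```

```bash
python3 to.py 0.50 -0.186 0.30 73.4
```

```text
tcp [ 0.5677 -0.0265  0.251 ] ang 73.41 zax [ 0.006 -0.001 -1.   ] F [ 4.96 -0.87  2.24] open 0.262 t 10.4
roll 0.01 then x -17.22 y -1.93 z -4.90
```

>>> move_arm(
  moves=[
    {"gripper": 0, "x": -4, "y": -0.5, "z": 0, "roll": 0},
    {"gripper": 0, "x": -4.5, "y": -0.5, "z": -1, "roll": 0},
    {"gripper": 0, "x": -4.5, "y": -0.5, "z": -2, "roll": 0},
    {"gripper": 0, "x": -4.2, "y": -0.4, "z": -2, "roll": 5},
    {"gripper": 0, "x": 0, "y": 0, "z": 0, "roll": 10},
  ],
)

```text
time_s: 11.02
eef_pos: [0.4984, -0.1887, 0.2977]
eef_rot: [0.002, 0.875, 0.484, 0.001]
wrist_force: [-0.7, 0.4, -1.1]
opening: 0.267
```

>>> move_arm(
  moves=[
    {"gripper": 0, "x": 0, "y": 0, "z": 0, "roll": 10},
    {"gripper": 0, "x": 0, "y": 0, "z": 0, "roll": 10},
    {"gripper": 0, "x": 0, "y": 0, "z": 0, "roll": 10},
    {"gripper": 0, "x": 0, "y": 0, "z": 0, "roll": 10},
    {"gripper": 0, "x": 0, "y": 0, "z": 0, "roll": 10},
  ],
)

```text
time_s: 11.65
eef_pos: [0.4986, -0.1856, 0.2955]
eef_rot: [0.0, 0.998, 0.07, 0.0]
wrist_force: [0.1, -0.8, -0.6]
opening: 0.266
```

>>> move_arm(
  moves=[
    {"gripper": 0, "x": 0, "y": 0, "z": 0, "roll": 10},
    {"gripper": 0, "x": 0, "y": 0, "z": 0, "roll": 10},
    {"gripper": 0, "x": 0, "y": 0, "z": 0, "roll": 0},
    {"gripper": 0, "x": 0, "y": 0, "z": 0, "roll": 0},
  ],
)

```text
time_s: 12.15
eef_pos: [0.4986, -0.1856, 0.2951]
eef_rot: [0.0, 0.995, -0.099, 0.0]
wrist_force: [0.0, 1.5, -0.5]
opening: 0.267
```

```bash
python3 ch.py; python3 to.py 0.608 -0.186 0.265 -12.6;python3 to.py 0.632 -0.079 0.265 -12.6
```

```text
12.15 [ 0.4986 -0.1856  0.2951] open 0.267 F [ 0.    1.51 -0.49] Ttool [-0.128  0.008 -0.005]
tcp [ 0.4986 -0.1856  0.295 ] ang -11.45 zax [ 0. -0. -1.] F [-0.19  0.25 -1.39] open 0.265 t 12.2
roll 1.15 then x 10.68 y -2.35 z 3.00
tcp [ 0.4986 -0.1856  0.295 ] ang -11.45 zax [ 0. -0. -1.] F [-0.19  0.25 -1.39] open 0.265 t 12.2
roll 1.15 then x 10.69 y -13.32 z 3.00
```

>>> move_arm(
  moves=[
    {"gripper": 0, "x": 0, "y": 0, "z": 0, "roll": 1.1},
    {"gripper": 0, "x": 5.3, "y": -1.2, "z": 1.5, "roll": 0},
    {"gripper": 0, "x": 5.4, "y": -1.2, "z": 1.5, "roll": 0},
    {"gripper": 0, "x": 0, "y": 0, "z": 0, "roll": 0},
  ],
)

```text
time_s: 12.7
eef_pos: [0.6102, -0.1853, 0.2613]
eef_rot: [-0.001, 0.994, -0.11, -0.002]
wrist_force: [-0.5, 0.1, -1.7]
opening: 0.262
```

```bash
python3 snap.py f
python3 - <<'E'
from crop import *
cv2.imwrite('pics/f.png',np.hstack([crop('f','scene',270,150,130,120,4),crop('f','top',290,130,70,120,4)]))
E
```

```text
scene 493.76759943112694 [[0.659, -0.401, 0.637, 1.438], [0.752, 0.345, -0.561, -0.827], [0.005, 0.849, 0.529, 0.906], [0.0, 0.0, 0.0, 1.0]]
top 377.6727965560945 [[0.017, 0.993, -0.12, 0.31], [-1.0, 0.017, -0.003, -0.009], [-0.001, 0.12, 0.993, 1.59], [0.0, 0.0, 0.0, 1.0]]
12.8 [ 0.60817795 -0.18546791  0.26346419] [[0.976, -0.219, -0.002], [-0.219, -0.976, 0.001], [-0.003, -0.0, -1.0]] [-0.01351354  0.71800831 -0.79754506] 0.2648833953813563
```

View pics/f.png

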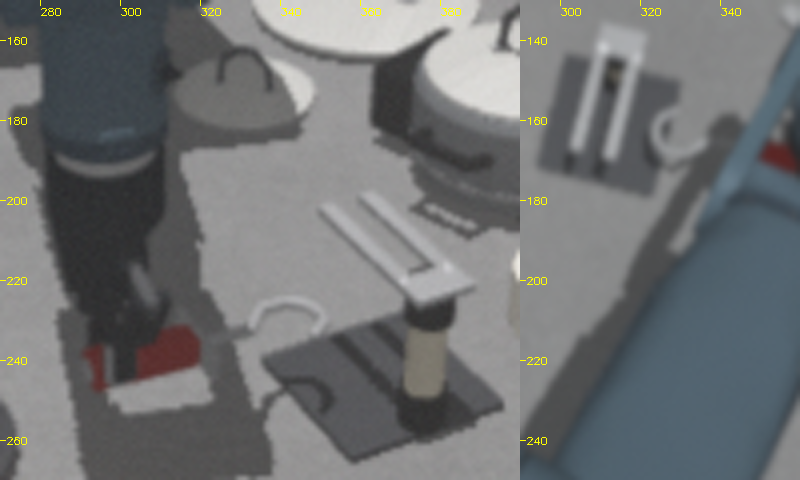

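```bash
python3 - <<'E'
import pickle; from h import *
t=pickle.load(open('f_top.pkl','rb'));s=pickle.load(open('f_scene.pkl','rb'))
p,e=tri(t,(323.5,163),s,(342.5,225.5)); print(p,e)
print([atz(t,(323.5,163),z).round(3) for z in (.06,.08,.1)],[atz(s,(342.5,225.5),z).round(3) for z in (.06,.08,.1)])
# prong underside
E
python3 to.py 0.632 -0.079 0.265 -12.6
```

```text
[ 0.63345763 -0.03290471  0.08592954] 0.015101739069040337
[array([ 0.644, -0.027,  0.06 ]), array([ 0.64 , -0.027,  0.08 ]), array([ 0.635, -0.027,  0.1  ])] [array([ 0.604, -0.015,  0.06 ]), array([ 0.624, -0.034,  0.08 ]), array([ 0.644, -0.053,  0.1  ])]
tcp [ 0.6082 -0.1855  0.2635] ang -12.66 zax [-0.002  0.001 -1.   ] F [-0.01  0.72 -0.8 ] open 0.265 t 12.8
roll -0.06 then x 0.00 y -10.91 z -0.15
```

>>> move_arm(
  moves=[
    {"gripper": 0, "x": 0, "y": -3, "z": 0, "roll": 0},
    {"gripper": 0, "x": 0, "y": -4, "z": 0, "roll": 0},
    {"gripper": 0, "x": 0, "y": -3.8, "z": 0, "roll": 0},
    {"gripper": 0, "x": 0, "y": 0, "z": -1, "roll": 0},
    {"gripper": 0, "x": 0, "y": 0, "z": -1, "roll": 0},
  ],
)

```text
time_s: 13.42
eef_pos: [0.6316, -0.0809, 0.2863]
eef_rot: [0.0, 0.994, -0.111, 0.001]
wrist_force: [0.0, -0.3, -1.5]
opening: 0.264
```

>>> move_arm(
  moves=[
    {"gripper": 0, "x": 0, "y": 0, "z": -1, "roll": 0},
    {"gripper": 0, "x": 0, "y": 0, "z": -1, "roll": 0},
    {"gripper": 0, "x": 0, "y": 0, "z": -1, "roll": 0},
    {"gripper": 0, "x": 0, "y": 0, "z": -1, "roll": 0},
  ],
)

```text
time_s: 13.92
eef_pos: [0.6318, -0.0807, 0.3246]
eef_rot: [0.0, 0.994, -0.111, -0.001]
wrist_force: [0.3, 0.9, -7.1]
opening: 0.26
```

```bash
python3 ch.py; python3 to.py 0.632 -0.079 0.265 -12.6
```

```text
13.93 [ 0.6318 -0.0807  0.3246] open 0.2596 F [ 0.29  0.88 -7.14] Ttool [-0.624  0.189  0.053]
tcp [ 0.6322 -0.081   0.3264] ang -12.7 zax [ 0.    -0.001 -1.   ] F [-2.72 -4.35 -4.9 ] open 0.263 t 13.975
roll -0.1 then x -0.06 y -0.19 z 6.14
```

>>> move_arm(
  moves=[
    {"gripper": 0, "x": 0, "y": 0, "z": -1.5, "roll": 0},
    {"gripper": 0, "x": 0, "y": 0, "z": -1.5, "roll": 0},
    {"gripper": 0, "x": 0, "y": 0, "z": -1.5, "roll": 0},
    {"gripper": 0, "x": 0, "y": 0, "z": -1.5, "roll": 0},
    {"gripper": 0, "x": 0, "y": 0, "z": -1, "roll": 0},
  ],
)

```text
time_s: 14.6
eef_pos: [0.6322, -0.0807, 0.3968]
eef_rot: [0.001, 0.994, -0.111, 0.001]
wrist_force: [-1.2, -3.2, -2.4]
opening: 0.26
```

```bash
python3 ch.py; python3 snap.py g
python3 - <<'E'
from crop import *
cv2.imwrite('pics/g.png',crop('g','scene',290,120,110,140,4))
E
```

```text
14.6 [ 0.6322 -0.0807  0.3968] open 0.2597 F [-1.24 -3.21 -2.37] Ttool [-0.996 -0.015 -0.111]
scene 493.76759943112694 [[0.659, -0.401, 0.637, 1.438], [0.752, 0.345, -0.561, -0.827], [0.005, 0.849, 0.529, 0.906], [0.0, 0.0, 0.0, 1.0]]
top 377.6727965560945 [[0.017, 0.993, -0.12, 0.31], [-1.0, 0.017, -0.003, -0.009], [-0.001, 0.12, 0.993, 1.59], [0.0, 0.0, 0.0, 1.0]]
14.75 [ 0.6323057  -0.08090325  0.39615138] [[0.975, -0.22, 0.002], [-0.22, -0.975, -0.001], [0.002, 0.001, -1.0]] [-0.32138626 -2.28408764 -2.40875519] 0.2652860019819639
```

View pics/g.png

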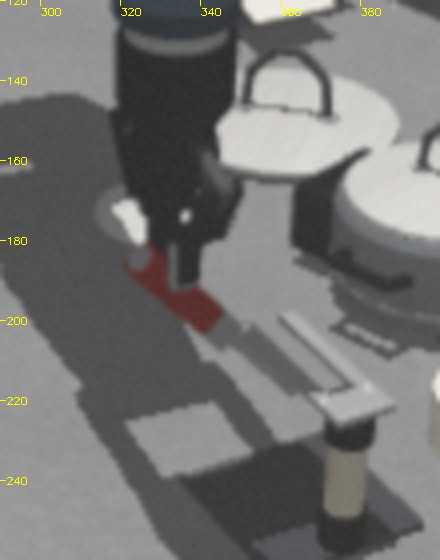

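>>> move_arm(
  moves=[
    {"gripper": 0, "x": 0, "y": -1.3, "z": 0, "roll": 0},
    {"gripper": 0, "x": 0, "y": -1.3, "z": 0, "roll": 0},
    {"gripper": 0, "x": 0, "y": -1.3, "z": 0, "roll": 0},
    {"gripper": 0, "x": 0, "y": -1.3, "z": 0, "roll": 0},
    {"gripper": 0, "x": 0, "y": -0.8, "z": 0, "roll": 0},
  ],
)

```text
time_s: 15.38
eef_pos: [0.6454, -0.0208, 0.3947]
eef_rot: [0.0, 0.994, -0.11, -0.0]
wrist_force: [-1.5, -4.9, 0.2]
opening: 0.259
```

```bash
python3 ch.py
```

```text
15.38 [ 0.6454 -0.0208  0.3947] open 0.2587 F [-1.53 -4.86  0.18] Ttool [-1.296 -0.361 -0.084]
```

>>> move_arm(
  moves=[
    {"gripper": 0, "x": 0, "y": -0.8, "z": 0, "roll": 0},
    {"gripper": 0, "x": 0, "y": -0.8, "z": 0, "roll": 0},
    {"gripper": 0, "x": 0, "y": 0, "z": 0, "roll": 0},
  ],
)

```text
time_s: 15.8
eef_pos: [0.6489, -0.0059, 0.3948]
eef_rot: [-0.0, 0.994, -0.11, -0.0]
wrist_force: [-0.9, -3.9, 0.4]
opening: 0.262
```

```bash
python3 ch.py;  python3 snap.py i
python3 - <<'E'
from crop import *
cv2.imwrite('pics/i.png',crop('i','scene',290,120,130,140,4))
E
```

```text
15.8 [ 0.6489 -0.0059  0.3948] open 0.2619 F [-0.91 -3.9   0.41] Ttool [-1.061 -0.104 -0.063]
scene 493.76759943112694 [[0.659, -0.401, 0.637, 1.438], [0.752, 0.345, -0.561, -0.827], [0.005, 0.849, 0.529, 0.906], [0.0, 0.0, 0.0, 1.0]]
top 377.6727965560945 [[0.017, 0.993, -0.12, 0.31], [-1.0, 0.017, -0.003, -0.009], [-0.001, 0.12, 0.993, 1.59], [0.0, 0.0, 0.0, 1.0]]
15.95 [ 0.64879298 -0.00635932  0.39470256] [[0.975, -0.22, -0.0], [-0.22, -0.975, 0.0], [-0.0, -0.0, -1.0]] [-1.05856737 -3.87407735 -0.23446202] 0.26214637947590347
```

View pics/i.png

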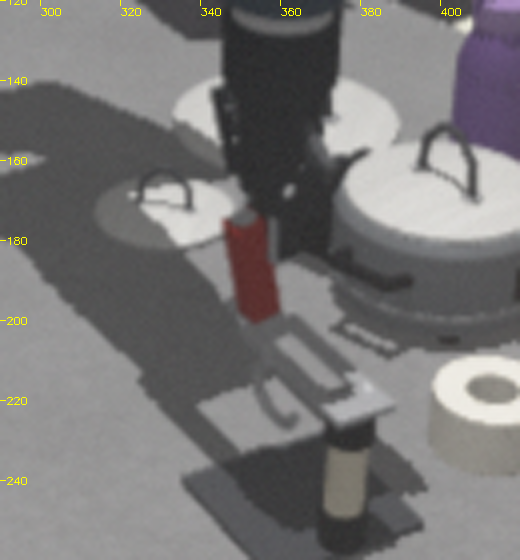

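Run:
```python
import pickle; from h import *
s=pickle.load(open('i_scene.pkl','rb')); p=np.array([.6488,-.0063,.3947]); Y=np.array([.22,.975,0])
for th in (-5,0,5,10,15,20):
    d=np.array([0,0,-1])*np.cos(np.radians(th))+Y*np.sin(np.radians(th)); P=p-[0,0,.165]
    q=proj(s,[P-.018*d,P+.062*d,P+.161*d]); v=q[1]-q[0]; print(th,q.round(1).tolist(),(v[0]/v[1]).round(3))
```

```text
-5 [[358.7, 174.4], [355.3, 200.2], [351.3, 230.1]] -0.133
0 [[358.2, 174.5], [356.9, 199.8], [355.5, 228.9]] -0.05
5 [[357.7, 174.7], [358.6, 199.2], [359.6, 227.3]] 0.038
10 [[357.2, 174.9], [360.3, 198.5], [363.8, 225.4]] 0.131
15 [[356.7, 175.1], [361.9, 197.6], [367.9, 223.3]] 0.233
20 [[356.2, 175.4], [363.5, 196.7], [371.8, 220.8]] 0.345
```

>>> move_arm(
  moves=[
    {"gripper": 0, "x": 0, "y": 2, "z": 0, "roll": 0},
    {"gripper": 0, "x": 0, "y": 3, "z": 0, "roll": 0},
    {"gripper": 0, "x": -3.5, "y": 0, "z": 0, "roll": 0},
    {"gripper": 0, "x": -4.5, "y": 0, "z": 0, "roll": 0},
    {"gripper": 0, "x": -4, "y": 0, "z": 0, "roll": 0},
  ],
)

```text
time_s: 16.58
eef_pos: [0.5192, -0.0291, 0.3944]
eef_rot: [-0.001, 0.994, -0.111, 0.0]
wrist_force: [-0.3, -0.6, -1.0]
opening: 0.257
```

>>> move_arm(
  moves=[
    {"gripper": 0, "x": 0, "y": 0, "z": 0, "roll": -9},
    {"gripper": 0, "x": 0, "y": 0, "z": 0, "roll": -9},
    {"gripper": 0, "x": 0, "y": 0, "z": 0, "roll": -9},
    {"gripper": 0, "x": 0, "y": 0, "z": 0, "roll": -9},
    {"gripper": 0, "x": 0, "y": 0, "z": 0, "roll": -9},
  ],
)

```text
time_s: 17.2
eef_pos: [0.5206, -0.0293, 0.3947]
eef_rot: [-0.001, 0.96, 0.28, 0.001]
wrist_force: [0.2, -0.3, -1.1]
opening: 0.26
```

>>> move_arm(
  moves=[
    {"gripper": 0, "x": 0, "y": 0, "z": 0, "roll": -9},
    {"gripper": 0, "x": 0, "y": 0, "z": 0, "roll": -9},
    {"gripper": 0, "x": 0, "y": 0, "z": 0, "roll": -9},
    {"gripper": 0, "x": 0, "y": 0, "z": 0, "roll": -9},
    {"gripper": 0, "x": 0, "y": 0, "z": 0, "roll": -9},
  ],
)

```text
time_s: 17.82
eef_pos: [0.5206, -0.0293, 0.3946]
eef_rot: [-0.0, 0.78, 0.626, 0.001]
wrist_force: [-0.3, 0.7, -1.3]
opening: 0.254
```

```bash
python3 ch.py; python3 to.py 0.538 0.048 0.39 77.4; python3 snap.py j
python3 - <<'E'
from crop import *
im=np.zeros((600,800,3),np.uint8); a=crop('j','scene',280,90,120,150,4); b=crop('j','top',290,110,70,130,4)
im[:600,:480]=a; im[:520,480:760]=b; cv2.imwrite('pics/j.png',im)
E
```

```text
17.82 [ 0.5206 -0.0293  0.3946] open 0.2541 F [-0.31  0.67 -1.31] Ttool [0.051 0.067 0.011]
tcp [ 0.5206 -0.0292  0.3946] ang 77.89 zax [ 0.001  0.001 -1.   ] F [ 0.17 -0.92 -2.51] open 0.258 t 17.875
roll 0.49 then x 7.92 y 0.02 z 0.46
scene 493.76759943112694 [[0.659, -0.401, 0.637, 1.438], [0.752, 0.345, -0.561, -0.827], [0.005, 0.849, 0.529, 0.906], [0.0, 0.0, 0.0, 1.0]]
top 377.6727965560945 [[0.017, 0.993, -0.12, 0.31], [-1.0, 0.017, -0.003, -0.009], [-0.001, 0.12, 0.993, 1.59], [0.0, 0.0, 0.0, 1.0]]
17.975 [ 0.52062792 -0.02914998  0.39468621] [[0.223, 0.975, 0.0], [0.975, -0.223, 0.001], [0.001, 0.0, -1.0]] [ 0.06865762  0.03052777 -1.97935939] 0.2588246653609454
```

View pics/j.png

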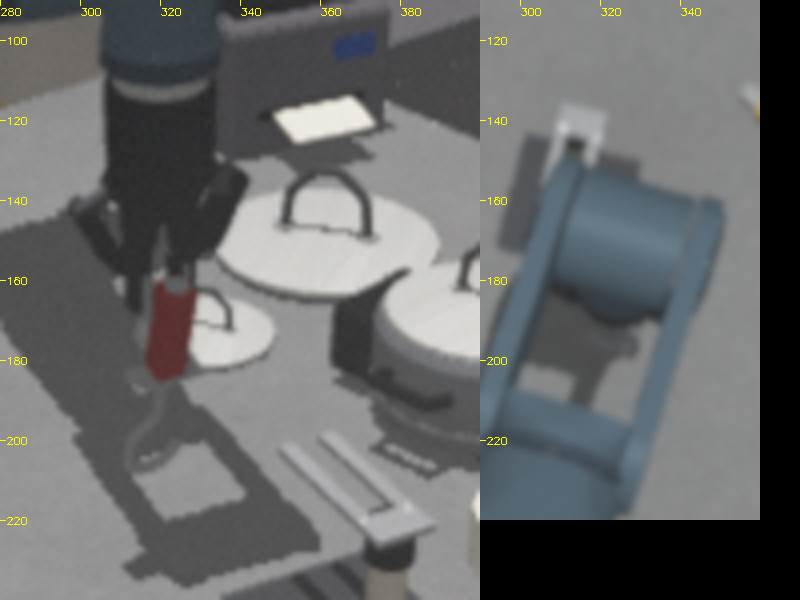

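```bash
cat > fit.py <<'E'
import sys,pickle; from h import *
from scipy.optimize import least_squares
def fit(n,top,bot,hook,p,ang):
    s=pickle.load(open(f'{n}_scene.pkl','rb')); A=np.radians(ang); ty=np.array([np.sin(A),-np.cos(A),0])
    def f(v):
        d=np.array([0,0,-np.cos(v[2])])+ty*np.sin(v[2]); C=np.array([p[0],p[1],0])+ty*v[0]; C[2]=v[1]
        return (proj(s,[C-.04*d,C+.04*d,C+.141*d])-np.array([top,bot,hook])).ravel()
    r=least_squares(f,[0,.2,0]); print('offset y %.1f mm, handle centre z %.4f, lean toward +tool y %.1f deg'%(r.x[0]*1e3,r.x[1],np.degrees(r.x[2])),r.fun.round(1)); return r.x
E
python3 -c "
from fit import *
fit('j',(323.7,162),(321.7,183.7),(316.2,207),(.5206,-.0292),77.9)"
```

```text
offset y 14.1 mm, handle centre z 0.2123, lean toward +tool y -14.2 deg [ 0.5  0.3 -1.  -0.6  0.5  0.3]
```

>>> move_arm(
  moves=[
    {"gripper": 0, "x": 4, "y": 0, "z": 0, "roll": 0.5},
    {"gripper": 0, "x": 3.9, "y": 0, "z": 1, "roll": 0},
    {"gripper": 0, "x": 0, "y": 0, "z": 1.4, "roll": 0},
    {"gripper": 0, "x": 0, "y": 0, "z": 0, "roll": 0},
  ],
)

```text
time_s: 18.48
eef_pos: [0.5379, 0.0481, 0.3692]
eef_rot: [-0.001, 0.784, 0.621, -0.001]
wrist_force: [0.4, 0.5, -0.9]
opening: 0.257
```

```bash
python3 to.py 0.65 0.023 0.37 77.4
```

```text
tcp [0.5379 0.0481 0.3692] ang 76.71 zax [-0.003  0.    -1.   ] F [ 0.38  0.49 -0.95] open 0.257 t 18.475
roll -0.69 then x -0.00 y 11.49 z -0.08
```

Enter the slot, watching force.

>>> move_arm(
  moves=[
    {"gripper": 0, "x": 0, "y": 2.5, "z": 0, "roll": -0.6},
    {"gripper": 0, "x": 0, "y": 2.5, "z": 0, "roll": 0},
    {"gripper": 0, "x": 0, "y": 2, "z": 0, "roll": 0},
    {"gripper": 0, "x": 0, "y": 2, "z": 0, "roll": 0},
    {"gripper": 0, "x": 0, "y": 2, "z": 0, "roll": 0},
  ],
)

```text
time_s: 19.1
eef_pos: [0.6464, 0.0223, 0.3711]
eef_rot: [0.0, 0.781, 0.624, 0.0]
wrist_force: [0.1, 0.8, -0.7]
opening: 0.256
```

>>> move_arm(
  moves=[
    {"gripper": 0, "x": 0, "y": 0.5, "z": 0, "roll": 0},
    {"gripper": 0, "x": 0, "y": 0, "z": 0.7, "roll": 0},
    {"gripper": 0, "x": 0, "y": 0, "z": 0.4, "roll": 0},
    {"gripper": 0, "x": 0, "y": 0, "z": 0, "roll": 0},
  ],
)

```text
time_s: 19.6
eef_pos: [0.65, 0.0231, 0.359]
eef_rot: [-0.001, 0.78, 0.625, -0.001]
wrist_force: [0.1, 0.1, -0.2]
opening: 0.257
```

```bash
python3 ch.py; python3 to.py 0.65 0.023 0.37 77.4
```

```text
19.6 [0.65   0.0231 0.359 ] open 0.2572 F [ 0.07  0.08 -0.24] Ttool [-0.078  0.003 -0.022]
tcp [0.6502 0.0232 0.3594] ang 77.4 zax [-0.001  0.    -1.   ] F [ 0.46 -0.16 -0.75] open 0.257 t 19.65
roll -0.0 then x -0.02 y -0.02 z -1.06
```

>>> move_arm(
  moves=[
    {"gripper": 0, "x": 0, "y": 0, "z": 0.3, "roll": 0},
    {"gripper": 0, "x": 0, "y": 0, "z": 0.2, "roll": 0},
    {"gripper": 0, "x": 0, "y": 0, "z": 0, "roll": 0},
  ],
)

```text
time_s: 20.02
eef_pos: [0.6509, 0.0232, 0.3558]
eef_rot: [0.0, 0.78, 0.625, 0.001]
wrist_force: [-1.2, 2.0, 4.4]
opening: 0.26
```

```bash
python3 ch.py
```

```text
20.02 [0.6509 0.0232 0.3558] open 0.2601 F [-1.16  1.99  4.35] Ttool [ 0.208  0.037 -0.034]
```

>>> move_arm(
  moves=[
    {"gripper": 28, "x": 0, "y": 0, "z": 0, "roll": 0},
    {"gripper": 30, "x": 0, "y": 0, "z": 0, "roll": 0},
    {"gripper": 40, "x": 0, "y": 0, "z": 0, "roll": 0},
    {"gripper": 70, "x": 0, "y": 0, "z": 0, "roll": 0},
    {"gripper": 100, "x": 0, "y": 0, "z": -4, "roll": 0},
  ],
)

```text
time_s: 20.7
eef_pos: [0.6495, 0.023, 0.3907]
eef_rot: [-0.003, 0.781, 0.625, -0.003]
wrist_force: [1.1, -0.5, -0.4]
opening: 0.814
```

>>> move_arm(
  moves=[
    {"gripper": 100, "x": 0, "y": 0, "z": -3, "roll": 0},
    {"gripper": 100, "x": 0, "y": 0, "z": 0, "roll": 0},
    {"gripper": 100, "x": 0, "y": 0, "z": 0, "roll": 0},
  ],
)

```text
time_s: 21.08
eef_pos: [0.6504, 0.0229, 0.4236]
eef_rot: [-0.0, 0.78, 0.625, -0.0]
wrist_force: [-0.8, 0.3, -0.4]
opening: 0.999
```

```bash
cat > red.py <<'E'
import sys; from h import *; import pickle
n=sys.argv[1]; c=ctrl.camera('scene'); pickle.dump(c,open(n+'_scene.pkl','wb')); im=c['img'].astype(int)
m=((im[...,0]>60)&(im[...,0]>1.8*im[...,1])&(im[...,0]>1.8*im[...,2])).astype(np.uint8)
k,l,st,ce=cv2.connectedComponentsWithStats(m)
u0,v0=proj(c,[tcp()[0]-[0,0,.19]])[0]
for i in range(1,k):
    if st[i,4]>60 and 220<ce[i][0]<460: 
        r=cv2.minAreaRect(np.argwhere(l==i)[:,::-1].astype(np.float32)); print(st[i],ce[i].round(1),r)
for z in (.13,.134): print('model',proj(c,[[.65,.023,z+.004],[.65,.023,z+.044],[.65,.023,z+.084]]).round(1).tolist())
p,r,o=tcp(); print(p.round(4),np.round(o['wrist_force'],2),o['time_s'])
E
python3 red.py k
```

```text
[435 159  21  12 179] [445.3 164.4] ((445.1764831542969, 164.29412841796875), (20.372989654541016, 10.6715669631958), 14.03624439239502)
[363 186   8  21  65] [366.5 195.3] ((366.3934326171875, 195.99237060546875), (6.198493480682373, 20.162914276123047), 4.085616588592529)
model [[364.2, 206.3], [364.9, 194.3], [365.6, 181.9]]
model [[364.2, 205.1], [364.9, 193.0], [365.7, 180.6]]
[0.6503 0.023  0.423 ] [ 0.33 -0.04 -0.31] 21.125
```

Run:
```python
import pickle; from h import *
c=pickle.load(open('k_scene.pkl','rb')); im=c['img'].astype(int)
w=im[172:216,350:385]; r=w[...,0]-(w[...,1]+w[...,2])/2
for j in range(0,44,2): print(172+j,' '.join('%3d'%x for x in r[j]))
```

```text
172   0   0   0   0   0   0   0   1   0   0   1   2   1   1   0  -1   3   1  -1   1   0   0   1  -1  -1  -3  -2  -2  -1   1   2   3   2   3   2
174   1   1   0   0   0  -1   0   0   1   0   0   0   0   0   0   0   3   1   0   0   1   2   0   0  -1   0  -2  -2  -2  -2  -2   0   1   1   2
176   1   1   1   0   0   1   0   1   0   0   0   1   1   1   0   0   0   0   0   1   2   2   0  -1   0  -1  -2  -2  -2  -3  -2  -1  -3  -2   0
178   0   1   1   1   1   1   1   0   0   0   1   1   0   0   0   1   2   1   0   0   0   2   1   0  -1  -1  -2  -2  -1  -1  -2  -1  -1  -2  -2
180   1   1   1   2   1   1   0   1   1   1   1   0   2   2   0   0   3   5   4   2   1  -1  -1  -1   0  -1  -1   0  -1   0  -2  -1  -2  -1  -1
182   1   2   0   2   1   1   0   0   1   1   4  14  26  20   7   2   1   1   1   6  15   9   2   0   0   0  -1   0  -1  -1  -2  -2   0  -1  -1
184   0  -1   0   0   0   1   1   1   2   3   6  21  37  40  37  30  29  27  31  37  40  35  14   1   0   1   0   1   0  -1   0  -2  -1  -2  -2
186   0   0   0   0   2   1   0   0   0   1   7  20  37  37  40  43  43  42  42  42  39  34 
[... 1367 characters left out ...]
  -2  -1   0  -1   0  -1  12  28  34  38  41  42  39  40  42  40  29   6   2   0   0   0   1   1   2   0   0   0   1   1   1
208  -1   1   0  -1   2   0   0   0   0   0   0   2   7  22  33  37  29  24  13   8   3   2   0   0   1   0   0   2   1   1   1   0   0   0   0
210   0   2   0   1  -1   1  -1  -1   0  -1   0   0  -1   1   2   1   1   1   0   0   0  -1  -1  -1   0   1  -1   1   1   1   0   1   1   0   0
212   1   1   0   0  -1   0   1   1   1  -1   1  -1  -1  -1   0  -1   0   0   0   0   0   2   1   0   0   1   1   0   0   0   0   0   1   0   1
214   0   0   0   0   0   2   2   0   1   1   0  -1   0   0  -2  -2  -1  -1   0   1   1   0   1   2   2  -3  -1   0  -1   0   1   1   0   0   2
```

>>> move_arm(
  moves=[
    {"gripper": 100, "x": 0, "y": 0.5, "z": 3.9, "roll": 0},
    {"gripper": 100, "x": 0, "y": 0, "z": 3.9, "roll": 0},
    {"gripper": 100, "x": 0, "y": 0, "z": 0, "roll": 0},
    {"gripper": 40, "x": 0, "y": 0, "z": 0, "roll": 0},
    {"gripper": 0, "x": 0, "y": 0, "z": 0, "roll": 0},
  ],
)

```text
time_s: 21.75
eef_pos: [0.6562, 0.0218, 0.3489]
eef_rot: [0.001, 0.78, 0.625, 0.001]
wrist_force: [0.4, -0.2, 0.8]
opening: 0.603
```

>>> move_arm(
  moves=[
    {"gripper": 0, "x": 0, "y": 0, "z": 0, "roll": 0},
    {"gripper": 0, "x": 0, "y": 0, "z": 0, "roll": 0},
    {"gripper": 0, "x": 0, "y": 0, "z": 0, "roll": 0},
  ],
)

```text
time_s: 22.12
eef_pos: [0.6559, 0.022, 0.3481]
eef_rot: [0.001, 0.78, 0.625, 0.001]
wrist_force: [-0.3, 1.3, 5.9]
opening: 0.27
```

```bash
python3 ch.py;python3 to.py 0.655 0.022 0.345 77.4
```

```text
22.12 [0.6559 0.022  0.3481] open 0.2704 F [-0.28  1.31  5.89] Ttool [0.142 0.107 0.022]
tcp [0.6559 0.022  0.3481] ang 77.4 zax [ 0.002 -0.    -1.   ] F [-0.24  1.31  5.37] open 0.271 t 22.175
roll -0.0 then x -0.02 y -0.08 z 0.31
```

>>> move_arm(
  moves=[
    {"gripper": 0, "x": 0, "y": 0, "z": -0.6, "roll": 0},
    {"gripper": 0, "x": 0, "y": 0, "z": -0.7, "roll": 0},
    {"gripper": 0, "x": 0, "y": -2, "z": 0, "roll": 0},
    {"gripper": 0, "x": 0, "y": -3, "z": 0, "roll": 0},
    {"gripper": 0, "x": 0, "y": -3.5, "z": 0, "roll": 0},
  ],
)

```text
time_s: 22.8
eef_pos: [0.5718, 0.0404, 0.3597]
eef_rot: [-0.0, 0.781, 0.625, -0.0]
wrist_force: [0.1, 0.7, -0.9]
opening: 0.274
```

>>> move_arm(
  moves=[
    {"gripper": 0, "x": 0, "y": -4, "z": 0, "roll": 0},
    {"gripper": 0, "x": 0, "y": 0, "z": -5, "roll": 0},
    {"gripper": 0, "x": 0, "y": 0, "z": -6, "roll": 0},
    {"gripper": 0, "x": 0, "y": 0, "z": -5, "roll": 0},
    {"gripper": 0, "x": 0, "y": 0, "z": 0, "roll": 0},
  ],
)

```text
time_s: 23.42
eef_pos: [0.5339, 0.0491, 0.5253]
eef_rot: [0.004, 0.78, 0.625, 0.003]
wrist_force: [0.6, 0.0, -2.1]
opening: 0.276
```

```bash
python3 to.py 0.52 0.24 0.50 83;python3 - <<'E'
from h import *; import pickle
c=ctrl.camera('scene'); pickle.dump(c,open('l_scene.pkl','wb')); im=c['img'].astype(int); p,r,o=tcp()
ty=r[:,1]
for th in (-8,0,8):
    d=np.array([0,0,-np.cos(np.radians(th))])+ty*np.sin(np.radians(th)); P=p-[0,0,.155]
    print(th,proj(c,[P-.022*d,P+.019*d,P+.059*d,P+.158*d]).round(1).tolist())
q=proj(c,[p-[0,0,.174]])[0].astype(int); w=im[q[1]-16:q[1]+40,q[0]-15:q[0]+20]; m=w[...,0]-(w[...,1]+w[...,2])/2
for j in range(0,56,3):
    xs=np.nonzero(m[j]>15)[0]; print(q[1]-16+j, (q[0]-15+xs.min(),q[0]-15+xs.max(),len(xs)) if len(xs) else '')
E
```

```text
tcp [0.5339 0.0491 0.5253] ang 77.39 zax [ 0.01  -0.001 -1.   ] F [ 0.63  0.03 -2.07] open 0.276 t 23.425
roll -5.61 then x 18.78 y -3.71 z 2.53
-8 [[345.6, 107.3], [344.1, 120.3], [342.7, 132.6], [339.5, 161.1]]
0 [[345.0, 106.9], [344.6, 120.7], [344.2, 133.9], [343.3, 164.7]]
8 [[344.5, 106.6], [345.1, 121.0], [345.7, 134.8], [347.2, 167.5]]
104 
107 (np.int64(343), np.int64(350), 8)
110 (np.int64(344), np.int64(350), 7)
113 (np.int64(343), np.int64(350), 8)
116 (np.int64(343), np.int64(350), 8)
119 (np.int64(343), np.int64(350), 8)
122 (np.int64(340), np.int64(350), 11)
125 (np.int64(339), np.int64(349), 11)
128 (np.int64(339), np.int64(349), 11)
131 (np.int64(340), np.int64(349), 10)
134 
137 
140 
143 
146 
149 
152 
155 
158
```

Run:
```python
import pickle; from h import *
from scipy.optimize import least_squares
t=pickle.load(open('a_top.pkl','rb'));s=pickle.load(open('a_scene.pkl','rb'))
g=t['img'].mean(2)
for y in range(174,200,2): print(y,' '.join('%3d'%v for v in g[y,226:246]))
L=[(x,y) for y in range(176,198) for x in range(228,243) if g[y,x]<110]
# loop polyline model: feet ±32 z=.016(top of plate), bar ±9 at .065
def pts(cx,cy,a,z0=.094):
    P=[]
    ks=[(-.032,.016),(-.03,.04),(-.009,.065),(.009,.065),(.03,.04),(.032,.016)]
    for (x1,z1),(x2,z2) in zip(ks,ks[1:]):
        for u in np.linspace(0,1,12): P.append([cx+(x1+u*(x2-x1))*np.cos(a),cy+(x1+u*(x2-x1))*np.sin(a),z0+z1+u*(z2-z1)])
    return np.array(P)
gs=s['img'].mean(2)
S=[(x,y) for y in range(148,172) for x in range(392,413) if gs[y,x]<95]
L=np.array(L);S=np.array(S)
from scipy.spatial import cKDTree
def f(v):
    P=pts(*v); q1=proj(t,P);q2=proj(s,P)
    out=[cKDTree(q1).query(L)[0],cKDTree(L).query(q1)[0]]
    out+=[cKDTree(S).query(q2)[0]]
    return np.concatenate(out)
for g0 in ((.532,.315,-.12),(.53,.317,0),(.53,.317,.12)):
    r=least_squares(f,g0,loss='soft_l1',diff_step=1e-3); print(r.x,np.degrees(r.x[2]),r.cost,len(L),len(S))
```

```text
174 187 188 189 189 189 191 191 192 193 193 193 194 195 196 198 199 200 201 201 201
176 186 186 187 188 190 190 191 192 189 180 168 162 169 182 192 198 200 202 202 203
178 189 189 189 190 190 191 191 185 167 135 104 101 126 156 181 194 202 203 205 206
180 189 190 190 191 192 193 188 169 134 101 106 136 164 181 192 200 203 205 206 208
182 189 190 191 192 193 191 178 144 107  99 131 171 195 202 204 206 207 209 210 211
184 191 193 193 195 194 187 165 127 100 109 145 180 199 205 207 209 210 212 214 214
186 192 194 194 196 196 186 157 118 101 131 173 198 207 210 212 213 214 215 215 217
188 192 192 192 194 194 183 153 113  99 132 177 200 207 210 213 214 215 216 217 218
190 192 193 194 195 194 184 153 113  97 130 174 199 206 209 211 213 214 215 216 217
192 189 191 191 192 193 188 168 130  99 116 158 188 203 210 213 214 216 217 218 219
194 189 189 190 192 193 193 186 166 140 131 146 168 191 205 210 212 214 216 217 218
196 189 190 191 192 194 195 195 192 186 184 187 194 202 208 210 211 212 214 215 216
198 190 191 191 193 194 196 197 198 199 201 203 205 207 209 211 212 214 215 216 216
[ 0.53499831  0.31693726 -0.12902924] -7.392831128513821 21.531040888675903 21 114
[ 0.53495615  0.31696237 -0.12687379] -7.269332798323871 21.53277344969461 21 114
[ 0.53493942  0.31695349 -0.13515932] -7.744058479986338 21.58687200422449 21 114
```

```bash
python3 to.py 0.5277 0.2645 0.439 82.5
```

```text
tcp [0.5336 0.0491 0.5219] ang 77.39 zax [ 0.004 -0.001 -1.   ] F [ 0.33 -0.55 -1.84] open 0.276 t 23.475
roll -5.11 then x 21.28 y -3.39 z 8.29
```

>>> move_arm(
  moves=[
    {"gripper": 0, "x": 0, "y": 0, "z": 0, "roll": -5.1},
    {"gripper": 0, "x": 4, "y": -0.7, "z": 0, "roll": 0},
    {"gripper": 0, "x": 5, "y": -0.8, "z": 0, "roll": 0},
    {"gripper": 0, "x": 5, "y": -0.8, "z": 0, "roll": 0},
    {"gripper": 0, "x": 4, "y": -0.7, "z": 0, "roll": 0},
  ],
)

```text
time_s: 24.1
eef_pos: [0.5268, 0.2332, 0.5171]
eef_rot: [-0.001, 0.752, 0.659, -0.002]
wrist_force: [0.6, -0.4, -1.1]
opening: 0.274
```

>>> move_arm(
  moves=[
    {"gripper": 0, "x": 3.3, "y": -0.4, "z": 0, "roll": 0},
    {"gripper": 0, "x": 0, "y": 0, "z": 0, "roll": 0},
    {"gripper": 0, "x": 0, "y": 0, "z": 2, "roll": 0},
    {"gripper": 0, "x": 0, "y": 0, "z": 2, "roll": 0},
    {"gripper": 0, "x": 0, "y": 0, "z": 0, "roll": 0},
  ],
)

```text
time_s: 24.72
eef_pos: [0.5273, 0.2637, 0.4763]
eef_rot: [-0.001, 0.752, 0.659, -0.003]
wrist_force: [-0.3, -0.5, -0.5]
opening: 0.276
```

```bash
python3 to.py 0.5277 0.2645 0.439 82.5; python3 snap.py m >/dev/null
python3 - <<'E'
import pickle; from h import *
c=pickle.load(open('m_scene.pkl','rb')); p,r,o=tcp(); tx=r[:,0]
P=p-[0,0,.313]; print('U, tip, rodside model px',proj(c,[P-[0,0,.0045],P+.021*tx+[0,0,.019],P-.021*tx+[0,0,.02]]).round(1).tolist())
q=proj(c,[P])[0].astype(int); g=c['img'].mean(2).astype(int)
for y in range(q[1]-22,q[1]+8): print(y,' '.join('%3d'%v for v in g[y,q[0]-18:q[0]+20]))
print('cols from',q[0]-18)
E
```

```text
tcp [0.5273 0.2637 0.4763] ang 82.44 zax [-0.006 -0.002 -1.   ] F [-0.33 -0.53 -0.55] open 0.276 t 24.725
roll -0.06 then x 0.08 y 0.03 z 3.73
U, tip, rodside model px [[390.3, 155.8], [395.9, 147.6], [385.9, 150.6]]
132 147 146 149 148 148 149 148 148 146 146 148 147 145 146 144 140 141 132 107  98 108 136 145 143 143 145 147 148 144 144 146 145 136 102  92  93  94  97
133 149 148 148 149 148 149 146 149 148 147 146 146 146 145 147 146 144 132 107  97 108 136 145 144 145 147 147 146 146 144 145 143 116  93  90  91  92  96
134 148 149 148 148 150 147 148 147 148 147 146 146 146 147 145 147 144 129 103  98 112 140 146 144 146 146 145 147 146 146 147 142 109  90  87  90  93  93
135 150 147 150 147 148 147 148 147 147 147 147 146 148 145 147 146 144 124 104  98 119 139 146 146 147 147 147 147 147 147 146 142 103  87  89  88  92  91
136 148 147 150 147 147 147 147 146 148 148 146 147 150 148 147 145 143 119 101 101 125 141 145 147 147 148 149 148 148 148 149 142  98  86  88  87  92  90
137 145 149 149 147 149 146 147 148 148 148 148 147 147 147 148 144 144 118 100 100 128 142 146 146 148
[... 3110 characters left out ...]
49  92  67  85 101 106 106 108 108 108 103  82  71  92 124 126
158 208 206 208 199 170 152 114  81  78 112 160 194 203 202 203 201 203 203 203 200 199 197 162 100  69  95 105 105 107 105 104 103 103  87  70  72  94 111
159 207 205 201 168 119  91  75  90 129 166 193 200 204 203 204 203 204 201 204 202 200 192 140  84  72  97 106 105 105 105 108 108 106  96  80  69  77 102
160 197 172 144 108  76  73 109 158 183 198 203 204 203 204 203 204 204 202 202 197 185 154 100  67  71  96 104 105 107 109 106 107 107 105  86  70  67  92
161 144 108  79  64  65 102 163 193 202 203 204 203 203 203 204 202 204 199 193 165 140 109  85  73  79  93 104 106 108 108 108 107 109 106  96  72  68  88
cols from 372
```

>>> move_arm(
  moves=[
    {"gripper": 0, "x": 0.1, "y": 0.7, "z": 1.5, "roll": 0},
    {"gripper": 0, "x": 0, "y": 0, "z": 1.5, "roll": 0},
    {"gripper": 0, "x": 0, "y": 0, "z": 0.6, "roll": 0},
    {"gripper": 0, "x": 0, "y": 0, "z": 0, "roll": 0},
  ],
)

```text
time_s: 25.32
eef_pos: [0.5346, 0.2648, 0.4427]
eef_rot: [-0.0, 0.752, 0.659, -0.001]
wrist_force: [0.6, -0.6, -1.0]
opening: 0.273
```

```bash
python3 to.py 0.5345 0.2645 0.439 82.5; python3 snap.py n >/dev/null
python3 - <<'E'
from crop import *
im=crop('n','scene',360,115,75,75,8)
cv2.imwrite('pics/n.png',im)
c=pickle.load(open('n_scene.pkl','rb')); p,r,o=tcp(); tx=r[:,0]
P=p-[0,0,.313]; print('U, tip, rodside model px',proj(c,[P-[0,0,.0045],P+.021*tx+[0,0,.019],P-.021*tx+[0,0,.02]]).round(1).tolist())
E
```

```text
tcp [0.5346 0.2648 0.4427] ang 82.49 zax [-0.002 -0.    -1.   ] F [ 0.56 -0.57 -1.04] open 0.273 t 25.325
roll -0.01 then x -0.03 y -0.00 z 0.37
U, tip, rodside model px [[391.3, 166.1], [396.8, 158.0], [386.9, 161.1]]
```

View pics/n.png

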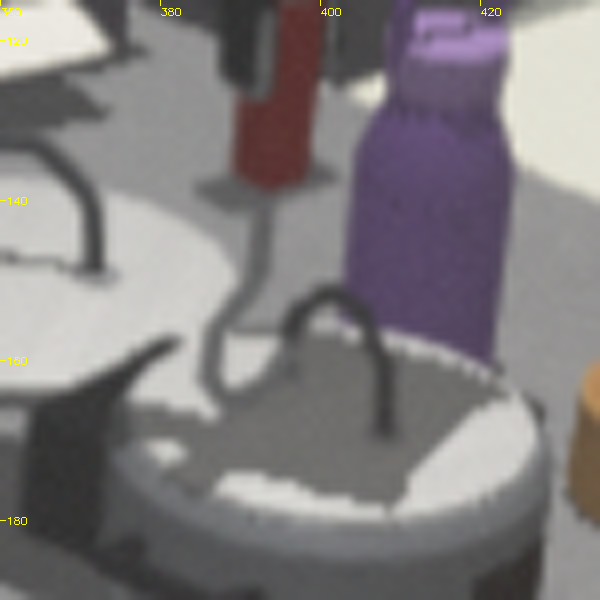

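Run:
```python
import pickle; from h import *
c=pickle.load(open('n_scene.pkl','rb')); p,r,o=tcp(); tx,ty=r[:,0],r[:,1]
print('bar top',proj(c,[[.5345,.316,.163]]).round(1),'guard top c',proj(c,[p-[0,0,.214]]).round(1),'handle top',proj(c,[p-[0,0,.134]]).round(1))
U=p-[0,0,.3175]
for n,d in (('0',0*tx),('tx+10',.01*tx),('ty+10',.01*ty),('z+10',np.array([0,0,.01]))): print(n,proj(c,[U+d]).round(1))
t=pickle.load(open('n_top.pkl','rb')); print('top: U',proj(t,[p-[0,0,.3175]]).round(1),'tip',proj(t,[U+.021*tx+[0,0,.02]]).round(1))
im=c['img'].astype(int); m=im[...,0]-(im[...,1]+im[...,2])/2
for y in range(112,142,3): xs=np.nonzero(m[y,380:405]>15)[0]; print(y,(380+xs.min(),380+xs.max()) if len(xs) else '')
g=t['img'].mean(2).astype(int)
for y in range(172,200,2): print(y,' '.join('%3d'%v for v in g[y,222:262]))
```

```text
bar top [[402.6 151.3]] guard top c [[393.8 137.3]] handle top [[395.9 113.6]]
0 [[391.3 166.1]]
tx+10 [[393.6 165.3]]
ty+10 [[393.3 167.3]]
z+10 [[391.5 163.4]]
top: U [[248.9 185.5]] tip [[242.7 183.9]]
112 
115 (np.int64(395), np.int64(400))
118 (np.int64(395), np.int64(400))
121 (np.int64(395), np.int64(399))
124 (np.int64(394), np.int64(399))
127 (np.int64(390), np.int64(399))
130 (np.int64(389), np.int64(398))
133 (np.int64(389), np.int64(398))
136 (np.int64(389), np.int64(398))
139 
172  73  72  72  69  69  67  66  66  64  62  63  76  95 106 110 110 110 106  92  76  66  64  66  69  78  96 124 153 173 172 154 131 115 117 127 135 137 137 137 138
174  65  65  65  65  65  63  63  62  60  60  61  67  85 101 109 110 111 109 101  82  68  63  63  61  58  63  80 102 116 113  99  86  78  85 104 120 130 135 137 140
176  65  65  64  61  61  61  60  59  59  59  60  64  77  96 107 110 111 109 104  88  71  64  64  64  64  62  66  81  88  90  93  95  92  99 106 107 111 123 130 132
178  68  64  61  60  60  60  61  63  65  65  66  69  76  91 104 109 110 111 108  98  80  67  65  67  68  60  57  
[... 990 characters left out ...]
 110 116 139 169 175 155 129 112  98  82  82
192 113 104 103 103 104 104 105 105 105 103  93  77  69  78  94 103 108 111 111 111 111 107  96  79  67  64  67  82 101 111 119 154 199 212 189 146 111  90  73  63
194 119 106 103 104 104 103 105 106 109 108 106 100  97 101 111 121 120 114 112 111 111 110 102  84  69  64  65  76  94 107 116 136 171 185 157 120  96  78  64  60
196 138 113 104 103 104 107 122 145 162 167 169 172 177 182 186 188 175 145 120 113 112 111 106  93  75  65  64  69  86 102 109 112 119 126 115  97  83  75  78  90
198 148 120 106 104 105 109 132 167 189 197 199 200 202 204 206 206 195 164 129 115 112 112 110 101  83  68  64  67  80  97 104  98  90  89  88  81  75  81 101 122
```

>>> move_arm(
  moves=[
    {"gripper": 0, "x": 0, "y": 0, "z": 0.3, "roll": 0},
    {"gripper": 0, "x": 1.3, "y": 0, "z": 0, "roll": 0},
    {"gripper": 0, "x": 1.3, "y": 0, "z": 0, "roll": 0},
    {"gripper": 0, "x": 1.3, "y": 0, "z": 0, "roll": 0},
    {"gripper": 0, "x": 0, "y": 0, "z": 0, "roll": 0},
  ],
)

```text
time_s: 26.05
eef_pos: [0.5397, 0.3048, 0.4405]
eef_rot: [-0.0, 0.751, 0.66, 0.0]
wrist_force: [-0.6, -0.6, -1.6]
opening: 0.274
```

```bash
python3 ch.py; python3 to.py 0.5415 0.315 0.439 82.5
```

```text
26.05 [0.5397 0.3048 0.4405] open 0.2736 F [-0.59 -0.63 -1.64] Ttool [-0.046  0.032 -0.017]
red n 171 mean 445.67251461988303 164.98245614035088 axis [0.91608864 0.40097588] ext 23 20
tcp [0.5397 0.3042 0.4405] ang 82.56 zax [-0. -0. -1.] F [ 0.44  0.08 -0.86] open 0.276 t 26.1
roll 0.06 then x 1.09 y 0.03 z 0.15
```

No contact; finish the insertion and lift gently.

>>> move_arm(
  moves=[
    {"gripper": 0, "x": 1.1, "y": 0, "z": 0, "roll": 0},
    {"gripper": 0, "x": 0, "y": 0, "z": -0.8, "roll": 0},
    {"gripper": 0, "x": 0, "y": 0, "z": -0.8, "roll": 0},
    {"gripper": 0, "x": 0, "y": 0, "z": -0.6, "roll": 0},
    {"gripper": 0, "x": 0, "y": 0, "z": 0, "roll": 0},
  ],
)

```text
time_s: 26.72
eef_pos: [0.5414, 0.3143, 0.4632]
eef_rot: [0.0, 0.752, 0.659, 0.001]
wrist_force: [1.5, 0.4, -2.9]
opening: 0.273
```

```bash
python3 ch.py
```

```text
26.73 [0.5414 0.3143 0.4632] open 0.2729 F [ 1.47  0.35 -2.9 ] Ttool [-0.472  0.214  0.054]
red n 171 mean 445.67251461988303 164.98245614035088 axis [0.91608864 0.40097588] ext 23 20
```

>>> move_arm(
  moves=[
    {"gripper": 0, "x": 0, "y": 0, "z": -0.3, "roll": 0},
    {"gripper": 0, "x": 0, "y": 0, "z": -0.3, "roll": 0},
    {"gripper": 0, "x": 0, "y": 0, "z": -0.3, "roll": 0},
    {"gripper": 0, "x": 0, "y": 0, "z": -0.3, "roll": 0},
    {"gripper": 0, "x": 0, "y": 0, "z": 0, "roll": 0},
  ],
)

```text
time_s: 27.4
eef_pos: [0.5413, 0.3144, 0.475]
eef_rot: [0.0, 0.752, 0.659, 0.0]
wrist_force: [0.1, 0.2, -5.1]
opening: 0.278
```

```bash
python3 ch.py
```

```text
27.4 [0.5413 0.3144 0.475 ] open 0.2784 F [ 0.11  0.17 -5.06] Ttool [-0.023 -0.016 -0.045]
red n 173 mean 445.78612716763007 165.04624277456648 axis [0.9091302  0.41651198] ext 23 20
```

>>> move_arm(
  moves=[
    {"gripper": 0, "x": 0, "y": 0, "z": -1, "roll": 0},
    {"gripper": 0, "x": 0, "y": 0, "z": -1.5, "roll": 0},
    {"gripper": 0, "x": 0, "y": 0, "z": -2, "roll": 0},
    {"gripper": 0, "x": 0, "y": 0, "z": -2, "roll": 0},
    {"gripper": 0, "x": 0, "y": 0, "z": -1.5, "roll": 0},
  ],
)

```text
time_s: 28.08
eef_pos: [0.5412, 0.3144, 0.5574]
eef_rot: [0.001, 0.752, 0.659, 0.001]
wrist_force: [-0.0, -0.3, -4.4]
opening: 0.274
```

```bash
python3 ch.py
python3 - <<'E'
import pickle; from h import *
for k,(x0,x1,y0,y1),thr in (('top',(355,420,170,235),75),('scene',(200,290,225,300),70)):
    c=pickle.load(open(f'a_{k}.pkl','rb')); g=c['img'].mean(2); w=g[y0:y1,x0:x1]
    print(k,np.percentile(w,[2,10,30,60,90]).round())
    m=(w<thr).astype(np.uint8); m=cv2.morphologyEx(m,cv2.MORPH_CLOSE,np.ones((5,5))); m=cv2.morphologyEx(m,cv2.MORPH_OPEN,cv2.getStructuringElement(2,(15,15)))
    cs,_=cv2.findContours(m,0,1); ct=max(cs,key=cv2.contourArea); pts=ct[:,0]+[x0,y0]
    W=np.array([atz(c,p.astype(float),.018)[:2] for p in pts]); (cx,cy),rad=cv2.minEnclosingCircle(W.astype(np.float32))
    A=np.c_[2*W,np.ones(len(W))]; s=np.linalg.lstsq(A,(W**2).sum(1),rcond=None)[0]; print(k,'LSQ',s[:2].round(4),np.sqrt(s[2]+s[0]**2+s[1]**2).round(4),'enc',(cx,cy,rad))
E
```

```text
28.07 [0.5412 0.3144 0.5574] open 0.2742 F [-0.03 -0.31 -4.35] Ttool [-0.038  0.005 -0.043]
top [ 84.  87. 100. 136. 138.]Traceback (most recent call last):
  File "<stdin>", line 6, in <module>
ValueError: max() iterable argument is empty
```

Run:
```python
import pickle; from h import *
for k,(x0,x1,y0,y1),thr in (('top',(355,420,170,235),115),('scene',(200,290,225,300),95)):
    c=pickle.load(open(f'a_{k}.pkl','rb')); g=c['img'].mean(2); w=g[y0:y1,x0:x1]
    print(k,np.percentile(w,[2,10,30,60,90]).round())
    m=(w<thr).astype(np.uint8); m=cv2.morphologyEx(m,cv2.MORPH_CLOSE,np.ones((5,5))); m=cv2.morphologyEx(m,cv2.MORPH_OPEN,cv2.getStructuringElement(2,(15,15)))
    cs,_=cv2.findContours(m,0,1); ct=max(cs,key=cv2.contourArea); pts=ct[:,0]+[x0,y0]
    W=np.array([atz(c,p.astype(float),.018)[:2] for p in pts]); (cx,cy),rad=cv2.minEnclosingCircle(W.astype(np.float32))
    A=np.c_[2*W,np.ones(len(W))]; s=np.linalg.lstsq(A,(W**2).sum(1),rcond=None)[0]; print(k,'LSQ',s[:2].round(4),np.sqrt(s[2]+s[0]**2+s[1]**2).round(4),'enc',(cx,cy,rad))
```

```text
top [ 84.  87. 100. 136. 138.]
top LSQ [ 0.4985 -0.2896] 0.0854 enc (0.495796799659729, -0.28891757130622864, 0.0902324914932251)
scene [ 72.  84.  89. 145. 149.]
scene LSQ [ 0.5071 -0.3009] 0.0878 enc (0.5023242235183716, -0.3084365725517273, 0.0990419015288353)
```

>>> move_arm(
  moves=[
    {"gripper": 0, "x": -1, "y": 0, "z": 0, "roll": 0},
    {"gripper": 0, "x": -2, "y": 0, "z": 0, "roll": 0},
    {"gripper": 0, "x": -3, "y": 0.3, "z": 0, "roll": 0},
    {"gripper": 0, "x": -3, "y": 0.3, "z": 0, "roll": 0},
    {"gripper": 0, "x": -3, "y": 0.3, "z": 0, "roll": 0},
  ],
)

```text
time_s: 28.75
eef_pos: [0.534, 0.1921, 0.5536]
eef_rot: [-0.0, 0.752, 0.659, -0.001]
wrist_force: [-0.5, 1.4, -5.0]
opening: 0.273
```

```bash
python3 ch.py
```

```text
28.75 [0.534  0.1921 0.5536] open 0.2729 F [-0.46  1.44 -5.03] Ttool [-0.084 -0.02   0.022]
red n 22 mean 437.5909090909091 162.72727272727275 axis [ 0.17867786 -0.98390764] ext 3 5
```

>>> move_arm(
  moves=[
    {"gripper": 0, "x": -3, "y": 0.3, "z": 0, "roll": 0},
    {"gripper": 0, "x": -3.5, "y": 0.3, "z": 0, "roll": 0},
    {"gripper": 0, "x": -3.5, "y": 0.3, "z": 0, "roll": 0},
    {"gripper": 0, "x": -3.5, "y": 0.3, "z": 0, "roll": 0},
    {"gripper": 0, "x": -3.5, "y": 0.3, "z": 0, "roll": 0},
  ],
)

```text
time_s: 29.42
eef_pos: [0.5263, 0.0217, 0.5539]
eef_rot: [-0.0, 0.752, 0.659, -0.001]
wrist_force: [-0.2, -0.2, -4.9]
opening: 0.274
```

>>> move_arm(
  moves=[
    {"gripper": 0, "x": -3.5, "y": 0.3, "z": 0, "roll": 0},
    {"gripper": 0, "x": -3.5, "y": 0.3, "z": 0, "roll": 0},
    {"gripper": 0, "x": -3.5, "y": 0.3, "z": 0, "roll": 0},
    {"gripper": 0, "x": -3.5, "y": 0.3, "z": 0, "roll": 0},
    {"gripper": 0, "x": -3, "y": 0.3, "z": 0, "roll": 0},
  ],
)

```text
time_s: 30.05
eef_pos: [0.5187, -0.1487, 0.5538]
eef_rot: [-0.001, 0.752, 0.659, -0.0]
wrist_force: [-0.2, -0.4, -5.1]
opening: 0.272
```

```bash
python3 ch.py; python3 to.py .504 -.291 .5574 82.5
```

```text
30.05 [ 0.5187 -0.1487  0.5538] open 0.2723 F [-0.21 -0.36 -5.08] Ttool [-0.08   0.108 -0.045]
tcp [ 0.5186 -0.1516  0.5535] ang 82.27 zax [-0.002 -0.002 -1.   ] F [-1.83 -2.99 -5.4 ] open 0.273 t 30.1
roll -0.23 then x -14.01 y 0.37 z -0.39
```

>>> move_arm(
  moves=[
    {"gripper": 0, "x": -3, "y": 0.2, "z": 0, "roll": 0},
    {"gripper": 0, "x": -3, "y": 0.1, "z": 0, "roll": 0},
    {"gripper": 0, "x": -3, "y": 0.1, "z": 0, "roll": 0},
    {"gripper": 0, "x": -2.5, "y": 0, "z": 0, "roll": 0},
    {"gripper": 0, "x": -1.5, "y": 0, "z": 0, "roll": 0},
  ],
)

```text
time_s: 30.72
eef_pos: [0.5058, -0.2776, 0.5538]
eef_rot: [-0.001, 0.752, 0.659, -0.0]
wrist_force: [0.3, 0.3, -4.9]
opening: 0.276
```

>>> move_arm(
  moves=[
    {"gripper": 0, "x": -0.8, "y": 0, "z": 0, "roll": 0},
    {"gripper": 0, "x": 0, "y": 0, "z": 0, "roll": 0},
    {"gripper": 0, "x": 0, "y": 0, "z": 1, "roll": 0},
    {"gripper": 0, "x": 0, "y": 0, "z": 1.5, "roll": 0},
    {"gripper": 0, "x": 0, "y": 0, "z": 1.5, "roll": 0},
  ],
)

```text
time_s: 31.35
eef_pos: [0.5058, -0.2835, 0.513]
eef_rot: [-0.001, 0.752, 0.66, -0.0]
wrist_force: [-0.1, -0.1, -5.0]
opening: 0.277
```

```bash
python3 ch.py; python3 to.py .504 -.291 .401 82.5; python3 snap.py o > /dev/null
python3 - <<'E'
import pickle; from h import *
c=pickle.load(open('o_top.pkl','rb')); im=c['img'].astype(int); g=im.mean(2)
c2=pickle.load(open('o_scene.pkl','rb')); g2=c2['img'].astype(int); p=tcp()[0]
# lid plate = bright neutral region near model
zt=p[2]-.462+.016+.094
for k,cc in (('top',c),('scene',c2)):
    I=cc['img'].astype(int); q=proj(cc,[[.5,-.291,zt]])[0].astype(int); w=I[q[1]-45:q[1]+45,q[0]-50:q[0]+50]
    m=((w.min(2)>165)&(np.ptp(w,axis=2)<25)).astype(np.uint8); n,l,st,ce=cv2.connectedComponentsWithStats(m)
    i=1+st[1:,4].argmax(); ct=max(cv2.findContours((l==i).astype(np.uint8),0,1)[0],key=cv2.contourArea); h=cv2.convexHull(ct)[:,0]
    W=np.array([atz(cc,u.astype(float)+q-[50,45],zt)[:2] for u in h]); print(k,q,st[i],'world bbox',W.min(0).round(3),W.max(0).round(3),'c',((W.min(0)+W.max(0))/2).round(3))
E
```

```text
31.35 [ 0.5058 -0.2835  0.513 ] open 0.277 F [-0.1  -0.13 -4.98] Ttool [ 0.026 -0.032  0.001]
tcp [ 0.5056 -0.2834  0.5105] ang 82.53 zax [-0.004  0.003 -1.   ] F [-0.81  0.26 -7.27] open 0.271 t 31.4
roll 0.03 then x -0.77 y -0.06 z 10.95
top [392 195] [ 49  43  20  21 279] world bbox [ 0.433 -0.359] [ 0.511 -0.286] c [ 0.472 -0.323]
scene [239 217] [  22   33   62   32 1010] world bbox [ 0.436 -0.371] [ 0.586 -0.236] c [ 0.511 -0.304]
```

>>> move_arm(
  moves=[
    {"gripper": 0, "x": -0.3, "y": 0, "z": 1.5, "roll": 0},
    {"gripper": 0, "x": 0, "y": 0, "z": 2, "roll": 0},
    {"gripper": 0, "x": 0, "y": 0, "z": 2, "roll": 0},
    {"gripper": 0, "x": 0, "y": 0, "z": 2, "roll": 0},
    {"gripper": 0, "x": 0, "y": 0, "z": 1.5, "roll": 0},
  ],
)

```text
time_s: 32.12
eef_pos: [0.5052, -0.2871, 0.4233]
eef_rot: [-0.0, 0.752, 0.659, -0.0]
wrist_force: [-0.8, 0.3, -4.3]
opening: 0.275
```

>>> move_arm(
  moves=[
    {"gripper": 0, "x": 0, "y": 0, "z": 1, "roll": 0},
    {"gripper": 0, "x": 0, "y": 0, "z": 0.6, "roll": 0},
    {"gripper": 0, "x": 0, "y": 0, "z": 0.5, "roll": 0},
    {"gripper": 0, "x": 0, "y": 0, "z": 0.4, "roll": 0},
    {"gripper": 0, "x": 0, "y": 0, "z": 0, "roll": 0},
  ],
)

```text
time_s: 32.75
eef_pos: [0.5054, -0.287, 0.3996]
eef_rot: [-0.0, 0.752, 0.659, -0.0]
wrist_force: [0.6, 0.3, -4.4]
opening: 0.273
```

```bash
python3 ch.py
```

```text
32.75 [ 0.5054 -0.287   0.3996] open 0.2729 F [ 0.55  0.34 -4.37] Ttool [-0.027 -0.028 -0.044]
```

>>> move_arm(
  moves=[
    {"gripper": 0, "x": 0, "y": 0, "z": 0.4, "roll": 0},
    {"gripper": 0, "x": 0, "y": 0, "z": 0.4, "roll": 0},
    {"gripper": 0, "x": 0, "y": 0, "z": 0.3, "roll": 0},
    {"gripper": 0, "x": 0, "y": 0, "z": 0.3, "roll": 0},
    {"gripper": 0, "x": 0, "y": 0, "z": 0, "roll": 0},
  ],
)

```text
time_s: 33.42
eef_pos: [0.5054, -0.2871, 0.3858]
eef_rot: [0.0, 0.752, 0.659, -0.0]
wrist_force: [-0.2, 0.2, -1.7]
opening: 0.276
```

```bash
python3 ch.py
```

```text
33.42 [ 0.5054 -0.2871  0.3858] open 0.2764 F [-0.15  0.24 -1.69] Ttool [0.014 0.025 0.016]
```

>>> move_arm(
  moves=[
    {"gripper": 0, "x": 0, "y": 0, "z": 0.8, "roll": 0},
    {"gripper": 0, "x": 0, "y": 0, "z": 0.8, "roll": 0},
    {"gripper": 0, "x": 0, "y": 0, "z": 0.7, "roll": 0},
    {"gripper": 0, "x": 0, "y": 0, "z": 0, "roll": 0},
    {"gripper": 0, "x": -0.8, "y": 0, "z": 0, "roll": 0},
  ],
)

```text
time_s: 34.1
eef_pos: [0.5044, -0.2949, 0.3628]
eef_rot: [0.0, 0.752, 0.66, 0.0]
wrist_force: [-0.6, -0.1, -0.9]
opening: 0.271
```

```bash
python3 ch.py
```

```text
34.1 [ 0.5044 -0.2949  0.3628] open 0.2705 F [-0.6  -0.05 -0.92] Ttool [-0.012  0.012 -0.053]
```

>>> move_arm(
  moves=[
    {"gripper": 0, "x": -1, "y": 0, "z": 0, "roll": 0},
    {"gripper": 0, "x": -1, "y": 0, "z": 0, "roll": 0},
    {"gripper": 0, "x": 0, "y": 0, "z": 0, "roll": 0},
  ],
)

```text
time_s: 34.52
eef_pos: [0.5015, -0.3159, 0.3628]
eef_rot: [0.0, 0.752, 0.659, -0.0]
wrist_force: [-0.7, -0.2, -1.2]
opening: 0.277
```

```bash
python3 ch.py
```

```text
34.52 [ 0.5015 -0.3159  0.3628] open 0.2769 F [-0.69 -0.22 -1.2 ] Ttool [ 0.026 -0.041  0.022]
```

No contact on withdrawal; continue out and up.

>>> move_arm(
  moves=[
    {"gripper": 0, "x": -1.2, "y": 0, "z": 0, "roll": 0},
    {"gripper": 0, "x": -1.2, "y": 0, "z": 0, "roll": 0},
    {"gripper": 0, "x": -1.2, "y": 0, "z": 0, "roll": 0},
    {"gripper": 0, "x": 0, "y": 0, "z": -1, "roll": 0},
    {"gripper": 0, "x": 0, "y": 0, "z": -3, "roll": 0},
  ],
)

```text
time_s: 35.2
eef_pos: [0.4965, -0.3503, 0.4016]
eef_rot: [-0.002, 0.752, 0.659, 0.0]
wrist_force: [0.6, 0.4, -1.4]
opening: 0.269
```

>>> move_arm(
  moves=[
    {"gripper": 0, "x": 0, "y": 0, "z": -4, "roll": 0},
    {"gripper": 0, "x": 0, "y": 0, "z": -4, "roll": 0},
    {"gripper": 0, "x": 0, "y": 0, "z": -3, "roll": 0},
    {"gripper": 0, "x": 0, "y": 0, "z": 0, "roll": 0},
  ],
)

```text
time_s: 35.7
eef_pos: [0.4973, -0.3504, 0.5165]
eef_rot: [0.003, 0.752, 0.659, 0.0]
wrist_force: [-0.0, 0.3, -1.3]
opening: 0.273
```

```bash
python3 ch.py; python3 to.py .537 .0485 .51 77.4; python3 snap.py p >/dev/null
python3 - <<'E'
import pickle; from h import *
from scipy.spatial.transform import Rotation
c=pickle.load(open('p_scene.pkl','rb'));I=c['img'].astype(int); zt=.036
q=proj(c,[[.5,-.291,zt]])[0].astype(int); print(q)
w=I[q[1]-45:q[1]+45,q[0]-55:q[0]+55]
m=((w.min(2)>110)&(w.min(2)>0)).astype(int)
for y in range(0,90,4): print(q[1]-45+y,' '.join('%3d'%v for v in w[y,::4].mean(1)))
E
```

```text
35.7 [ 0.4973 -0.3504  0.5165] open 0.2729 F [-0.02  0.31 -1.31] Ttool [-0.012  0.007  0.006]
tcp [ 0.4971 -0.3503  0.5138] ang 82.5 zax [ 0.002 -0.002 -1.   ] F [-0.86  0.2  -2.14] open 0.273 t 35.75
roll 5.1 then x 39.79 y -4.80 z 0.38
[243 254]
209 151 150 150 149 148  98 139 141 102 144 147 148 149 146 146 145  86  80  85  81  79  81  83  81  83 135 151 149
213 150 148 148 151 147 146 101 113 146 148 149 147 147 148 148 149  83  84  80  82  84  82  81  83  83 149 151 149
217 148 150 146 146 149 147 148 147 149 150 148 150 150 150 149 146  83  85  81  84  83  81  82  82 129 146 151 150
221 148 146 149 147 151 149 150 149 147 149 148 149 149 150 150 117  83  85  84  82  84  83  84  83 149 151 150 152
225 149 149 149 154 151 151 150 150 148 150 149 149 149 149  97  85  84  86  83  81  82  84  83  84 147 148 144 148
229 151 152 149 150 149 147 150 148 152 151 148 152 151 146  86  83  85  84  84  83  86  83  84  85 149 149 151 149
233 151 150 152 150 153 150 150 149 149 152 151 151 152 123  84 127 150 136 132 135 136 139  85  88 154 151 150 150
237 154 152 153 153 151 150 155 153 152 
[... 1115 characters left out ...]
 155
277 149 146 152 148 150 150 151 139  76  93  89  69  67  66  68  66  67  88  68  84 149 152 151 154 153 152 151 153
281 147 151 149 149 151 150 151 148 149  87  73  78  85  87  84  72  75  83 126 146 152 155 149 154 154 152 150 150
285 149 152 151 150 152 150 152 150 154 151 146 145 103 103  99 147 151 150 151 152 154 151 151 152 153 151 151 154
289 146 152 151 150 151 151 151 152 152 155 148 149 148 149 150 152 150 147 149 149 159 203 155 152 149 149 150 149
293 149 152 151 148 149 150 150 154 149 150 147 150 148 149 146 152 148 153 147 198 124 118 162 160 153 151 151 165
297 152 147 151 153 150 149 150 149 154 151 151 151 152 153 150 149 149 181 139 120 119 121 131 141 171 149 144 167
```

>>> move_arm(
  moves=[
    {"gripper": 0, "x": 0, "y": 0, "z": 0, "roll": 5.1},
    {"gripper": 0, "x": 5, "y": -0.6, "z": 0, "roll": 0},
    {"gripper": 0, "x": 5, "y": -0.6, "z": 0, "roll": 0},
    {"gripper": 0, "x": 5, "y": -0.6, "z": 0, "roll": 0},
    {"gripper": 0, "x": 5, "y": -0.6, "z": 0, "roll": 0},
  ],
)

```text
time_s: 36.48
eef_pos: [0.517, -0.1484, 0.5104]
eef_rot: [-0.002, 0.781, 0.625, -0.001]
wrist_force: [0.6, 0.1, -0.6]
opening: 0.275
```

>>> move_arm(
  moves=[
    {"gripper": 0, "x": 5, "y": -0.6, "z": 0, "roll": 0},
    {"gripper": 0, "x": 5, "y": -0.6, "z": 0, "roll": 0},
    {"gripper": 0, "x": 5, "y": -0.6, "z": 0, "roll": 0},
    {"gripper": 0, "x": 4.8, "y": -0.6, "z": 0, "roll": 0},
    {"gripper": 0, "x": 0, "y": 0, "z": 3, "roll": 0},
  ],
)

```text
time_s: 37.1
eef_pos: [0.5371, 0.0516, 0.4828]
eef_rot: [0.0, 0.779, 0.627, 0.001]
wrist_force: [1.8, -0.9, -2.2]
opening: 0.273
```

>>> move_arm(
  moves=[
    {"gripper": 0, "x": 0, "y": 0, "z": 4, "roll": 0},
    {"gripper": 0, "x": 0, "y": 0, "z": 4, "roll": 0},
    {"gripper": 0, "x": 0, "y": 0, "z": 3, "roll": 0},
    {"gripper": 0, "x": 0, "y": 0, "z": 0, "roll": 0},
  ],
)

```text
time_s: 37.6
eef_pos: [0.5354, 0.0486, 0.3684]
eef_rot: [-0.003, 0.78, 0.625, -0.003]
wrist_force: [-0.0, -0.1, -1.2]
opening: 0.272
```

```bash
python3 to.py .537 .0481 .362 77.4; python3 to.py .655 .0219 .362 77.4
python3 - <<'E'
from h import *
c=ctrl.camera('scene'); im=c['img'].astype(int); p,r,o=tcp()
for n,z in (('handle top',.134),('handle bot',.214),('U',.3175)): print(n,proj(c,[p-[0,0,z]]).round(1))
m=im[...,0]-(im[...,1]+im[...,2])/2; q=proj(c,[p-[0,0,.174]])[0].astype(int)
for y in range(q[1]-15,q[1]+18,3): xs=np.nonzero(m[y,q[0]-15:q[0]+16]>15)[0]+q[0]-15; print(y,(xs.min(),xs.max()) if len(xs) else '')
E
```

```text
tcp [0.5354 0.0486 0.3684] ang 77.39 zax [-0.009  0.001 -1.   ] F [-0.01 -0.07 -1.2 ] open 0.272 t 37.6
roll -0.01 then x -0.01 y 0.17 z 0.64
tcp [0.5354 0.0486 0.3684] ang 77.39 zax [-0.009  0.001 -1.   ] F [-0.01 -0.07 -1.2 ] open 0.272 t 37.6
roll -0.01 then x 0.00 y 12.25 z 0.64
handle top [[344.  156.7]]
handle bot [[343.3 180.6]]
U [[342.4 209.5]]
153 
156 
159 (np.int64(341), np.int64(348))
162 (np.int64(342), np.int64(348))
165 (np.int64(342), np.int64(348))
168 (np.int64(341), np.int64(347))
171 (np.int64(339), np.int64(347))
174 (np.int64(338), np.int64(347))
177 (np.int64(338), np.int64(347))
180 (np.int64(338), np.int64(347))
183
```

>>> move_arm(
  moves=[
    {"gripper": 0, "x": 0, "y": 2, "z": 0, "roll": 0},
    {"gripper": 0, "x": 0, "y": 2.5, "z": 0, "roll": 0},
    {"gripper": 0, "x": 0, "y": 2.5, "z": 0, "roll": 0},
    {"gripper": 0, "x": 0, "y": 2.5, "z": 0, "roll": 0},
    {"gripper": 0, "x": 0, "y": 2, "z": 0, "roll": 0},
  ],
)

```text
time_s: 38.28
eef_pos: [0.6506, 0.023, 0.3745]
eef_rot: [0.001, 0.781, 0.625, 0.001]
wrist_force: [0.3, 0.6, -1.7]
opening: 0.274
```

```bash
python3 to.py .655 .0219 .348 77.4
```

```text
tcp [0.6506 0.023  0.3745] ang 77.39 zax [ 0.003 -0.    -1.   ] F [ 0.29  0.62 -1.65] open 0.274 t 38.275
roll -0.01 then x -0.01 y 0.45 z 2.65
```

>>> move_arm(
  moves=[
    {"gripper": 0, "x": 0, "y": 0.4, "z": 0.8, "roll": 0},
    {"gripper": 0, "x": 0, "y": 0, "z": 0.8, "roll": 0},
    {"gripper": 0, "x": 0, "y": 0, "z": 0.6, "roll": 0},
    {"gripper": 0, "x": 0, "y": 0, "z": 0.2, "roll": 0},
    {"gripper": 0, "x": 0, "y": 0, "z": 0, "roll": 0},
  ],
)

```text
time_s: 38.9
eef_pos: [0.653, 0.0225, 0.3488]
eef_rot: [0.0, 0.78, 0.625, 0.0]
wrist_force: [0.7, 0.1, -1.1]
opening: 0.274
```

```bash
python3 ch.py
```

```text
38.9 [0.653  0.0225 0.3488] open 0.2736 F [ 0.71  0.11 -1.1 ] Ttool [ 0.001 -0.019 -0.057]
```

>>> move_arm(
  moves=[
    {"gripper": 0, "x": 0, "y": 0, "z": 0.2, "roll": 0},
    {"gripper": 0, "x": 0, "y": 0, "z": 0.2, "roll": 0},
    {"gripper": 0, "x": 0, "y": 0, "z": 0, "roll": 0},
  ],
)

```text
time_s: 39.33
eef_pos: [0.6534, 0.0225, 0.3481]
eef_rot: [0.001, 0.78, 0.625, 0.001]
wrist_force: [-7.1, 0.4, 14.3]
opening: 0.274
```

```bash
python3 ch.py
```

```text
39.33 [0.6534 0.0225 0.3481] open 0.2744 F [-7.13  0.39 14.29] Ttool [ 1.338 -0.231  0.038]
```

Seated on the prongs at the same height as before (TCP 0.348). Ease off slightly, release and back away upward.

>>> move_arm(
  moves=[
    {"gripper": 0, "x": 0, "y": 0, "z": -0.2, "roll": 0},
    {"gripper": 28, "x": 0, "y": 0, "z": 0, "roll": 0},
    {"gripper": 32, "x": 0, "y": 0, "z": 0, "roll": 0},
    {"gripper": 60, "x": 0, "y": 0, "z": 0, "roll": 0},
    {"gripper": 100, "x": 0, "y": 0, "z": 0, "roll": 0},
  ],
)

```text
time_s: 40.0
eef_pos: [0.6531, 0.0223, 0.3462]
eef_rot: [-0.0, 0.781, 0.625, -0.0]
wrist_force: [0.0, -0.3, -0.9]
opening: 0.731
```

>>> move_arm(
  moves=[
    {"gripper": 100, "x": 0, "y": 0, "z": 0, "roll": 0},
    {"gripper": 100, "x": 0, "y": 0, "z": -3, "roll": 0},
    {"gripper": 100, "x": 0, "y": 0, "z": -5, "roll": 0},
    {"gripper": 100, "x": 0, "y": 0, "z": -5, "roll": 0},
    {"gripper": 100, "x": 0, "y": 0, "z": -4, "roll": 0},
  ],
)

```text
time_s: 40.62
eef_pos: [0.6531, 0.0224, 0.5192]
eef_rot: [0.001, 0.78, 0.625, 0.001]
wrist_force: [0.6, 0.2, -0.0]
opening: 0.996
```

>>> move_arm(
  moves=[
    {"gripper": 100, "x": 0, "y": -6, "z": 0, "roll": 0},
    {"gripper": 100, "x": 0, "y": -6, "z": 0, "roll": 0},
    {"gripper": 100, "x": 0, "y": -6, "z": 0, "roll": 0},
    {"gripper": 100, "x": 0, "y": 0, "z": 0, "roll": 0},
    {"gripper": 100, "x": 0, "y": 0, "z": 0, "roll": 0},
  ],
)

```text
time_s: 41.25
eef_pos: [0.4777, 0.0617, 0.5174]
eef_rot: [0.001, 0.78, 0.625, 0.001]
wrist_force: [0.4, 0.1, -0.0]
opening: 0.997
```

```bash
cat > fin.py <<'E'
from h import *
c=ctrl.camera('scene'); im=c['img'].astype(int); m=im[...,0]-(im[...,1]+im[...,2])/2
for y in range(176,214,3): xs=np.nonzero(m[y,345:390]>18)[0]+345; print(y,(xs.min(),xs.max(),(xs.min()+xs.max())/2) if len(xs) else '')
print('model bot,mid,top',proj(c,[[.655,.022,z] for z in (.134,.174,.214)]).round(1).tolist())
p,r,o=tcp(); print(p,o['opening'],o['wrist_force'],o['time_s'])
E
python3 fin.py; python3 fin.py | head -6
```

```text
176 
179 
182 (np.int64(361), np.int64(370), np.float64(365.5))
185 (np.int64(361), np.int64(371), np.float64(366.0))
188 (np.int64(360), np.int64(370), np.float64(365.0))
191 (np.int64(360), np.int64(370), np.float64(365.0))
194 (np.int64(361), np.int64(370), np.float64(365.5))
197 (np.int64(360), np.int64(370), np.float64(365.0))
200 (np.int64(360), np.int64(370), np.float64(365.0))
203 (np.int64(360), np.int64(369), np.float64(364.5))
206 (np.int64(361), np.int64(369), np.float64(365.0))
209 
212 
model bot,mid,top [[365.2, 207.2], [365.9, 195.1], [366.7, 182.7]]
[0.47826907 0.06148421 0.51721755] 1.0000560837397334 [-0.36809229 -0.04570827 -0.23903553] 41.3
176 
179 
182 (np.int64(361), np.int64(370), np.float64(365.5))
185 (np.int64(361), np.int64(371), np.float64(366.0))
188 (np.int64(360), np.int64(371), np.float64(365.5))
191 (np.int64(360), np.int64(370), np.float64(365.0))
```

Upright, seated and still. Handing in.

```bash
python3 -c "
from bench import ctrl; print(ctrl.hand_in())"
```

```text
the job is handed in; nothing more can be done
None
```

The lid is on the trivet and the lifter hangs hook down in the hanger's slot. I handed the job in at 41.3 s of the 72 s; no verdict was reported.

**How it went:**
- The tool can only point down, so the lifter had to be turned upright. My first try, loosening the grip so it would swing down, dropped it about 0.2 m onto the bench.
- I picked it up again, levered it upright under a hanger prong, hung it in the slot and gripped it again.
- Then I hooked the loop, lifted the lid about 9 cm, carried it over, set it down, withdrew the hook and hung the lifter.

**Last checks:**
- **Lid lift:** the wrist carried about 5 N with near-zero torque, so the lid was hanging freely. That fell to the lifter's own weight once the lid was set down.
- **Lid on the trivet:** its outline is centred within about 1 pixel (roughly 3 mm) of where the trivet's centre should appear.
- **Lifter in the hanger:** the handle looks vertical and is within about 1 pixel of its expected place and height, and two successive pictures agree. The gripper is open and well clear, with no force on it.

**Disagreements and gaps:**
- The two cameras put the trivet's centre about 14 mm apart. I used the top view, whose circle had the right radius.
- Seating the lifter on the prongs briefly pushed on the wrist with about 16 N, well under the limit.
- I had used all 12 picture views by then, so the final checks are numeric only. I did not check separately that the other things on the bench stayed put, but I felt no unexpected contact near them.

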